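# Put away the convoyer's returned kit

### The job

The convoyer's kit has come back to the pigeon club as one stack: take it apart from the top down and put everything away. First the two sealed feed tins, which look alike although one is full and one is empty: stand the full one in the free well of the stock rack and the empty one in the free half of the refill pan, in front of the scoop; then lay the wooden pliers box in the short tray and last the aluminium ring case in the long tray, both flat on the tray's floor with their lids up. Set things down gently, tip nothing over, and leave the race clock and the nest bowl where they are.

Things in the scene. Friction and masses are not known exactly. Their poses are not given: they have to be found in the camera images.
- tin_a: One of two look-alike round steel feed tins with a pale band and dark lid, 48 mm diameter, 66 mm high, standing on the pliers box about 80 mm apart along its length. One tin is full (0.41 to 0.59 kg), the other empty (0.08 kg); it cannot be seen which, and either may stand at either end: lift to find out. Origin: centre of its underside; z up.
- tin_b: The other look-alike round steel feed tin, the same size as tin_a (48 mm diameter, 66 mm high), standing on the pliers box beside it. Origin: centre of its underside; z up.
- pliers_box: Closed plain wooden box with a hinged lid (it stays shut) and small brass fittings, 160 mm (its x) by 56 mm (its y) by 40 mm high, about 0.3 kg, lying lengthwise on the ring case in the middle of the stack, the tins on top of it. Origin: centre of its underside.
- ring_case: Closed flat aluminium case with black end caps (lid stays shut), 240 mm (its x) by 66 mm (its y) by 36 mm high, about 0.4 kg; bottom of the stack, lying on the table. Origin: centre of its underside.
- case_tray: Long tray for the ring case: fixed MDF tray, grey felt floor, inside 264 mm (its x) by 88 mm (its y), outside 276 by 100 mm; floor 6 mm, rim 16 mm above its underside; a 60 mm wide finger gap in the middle of both long sides. The case may lie either way round. Origin: centre of its underside; z up.
- box_tray: Short tray for the pliers box: fixed MDF tray, grey felt floor, inside 184 mm (its x) by 78 mm (its y), outside 196 by 90 mm; floor 6 mm, rim 16 mm above its underside; a 60 mm wide finger gap in the middle of both long sides. The box may lie either way round. Origin: centre of its underside; z up.
- stock_rack: Fixed MDF block 250 mm (its x) by 90 mm (its y) by 22 mm high with three round wells in a row along x. The middle one is free: 66 mm diameter, floor 6 mm above the rack's underside. The outer wells, 86 mm from the middle, hold amber jars with white caps (56 mm wide, tops 60 mm above the table), part of the rack, immovable. Origin: under the centre of the free well; z up.
- refill_pan: Fixed grey plastic pan, outside 200 mm (its x) by 100 mm (its y) by 22 mm high, walls 3 mm, inner floor 3 mm above its underside. An aluminium scoop with a dark handle is fixed in its +x half, from x = +13 mm to past the +x wall, top 40 mm high; the -x half is free for the tin, its middle at x = -42 mm, y = 0. Origin: centre of the pan's underside; z up.
- race_clock: Bystander: grey desk unit with a sloping top, display and keys, 120 by 150 mm, about 65 mm high, between the work and the robot, to its left. Leave it alone. Origin: centre of its underside.
- nest_bowl: Bystander: round terracotta nest bowl, 156 mm wide and 46 mm high, with two white dummy eggs fixed in it, at the far right of the work. Leave it alone. Origin: centre of its underside.
There are look-alikes about, which are no part of the job. What is shaped like the tin_a but blue is not meant. Leave any blue look-alike of the tin_b alone.

How it is judged:
By the outcome, as a careful person would: the job done as asked, in the order asked, and still so for the second after the job is handed in, with the robot touching nothing.
It also fails if it takes over 136 s, if anything falls off the work surface, if the arm or the gripper's body presses on something with over 40 N, if the wrist force passes 120 N, or if a joint passes its speed limit or range.

### The arm

A 6-joint arm with a two-finger parallel gripper is mounted at the origin on the work surface. World frame = base frame: x ahead of the robot, y to its left, z up, the work surface at z = 0. Lengths are in m, angles in rad, forces in N, time in s.
With the tool pointing down it reaches from about 0.35 to 0.975 m from the base axis. Payload 4.9 kg.
Tool frame: the origin (TCP) lies on the front face of the gripper's body, between the roots of the fingers; the fingertips stand 73 mm ahead of it and the grasp point (between the pads) lies 54 mm ahead of it; z points along the fingers, y is the line along which they close (so a half turn about z gives the same grasp; the last joint's range is limited). The gripper opens to 85 mm and grips with 20 to 120 N. Pads are 22 mm wide; open, the fingers measure 114 mm over their backs; the gripper's body (76 mm by 85 mm) begins 54 mm behind the grasp point. The pads swing forward as they close: fully open they stand 13 mm farther back than shut.
Start: joints at [1.014, 0.053, 1.613, -0, 1.476, -0.119], TCP at [0.265, 0.566, 0.304] pointing down, gripper open.
Joint ranges: [-3.01, 3.01], [-1.01, 2.22], [0.06, 2.58], [-1.02, 4.17], [0.09, 2.62], [-3.14, 3.14]. Speed limits (rad/s): [2.57, 2.57, 3.14, 3.14, 3.14, 3.14].

### API

Orientations are given as a rotation vector (axis times angle).
In Python, from station import status, imaging, order gives the robot as it stands.
- The arm moves only by the tool arm_command, never from a script. Its argument "increments" is a list of rows, each an object with "slide": the shift along the tool's x, y, z in m, a list of three; "spin": the turn about the tool's z in degrees; "gripper": the opening, from -1 (shut) to 1 (fully open). In form: [{"slide": [x, y, z], "spin": spin, "gripper": gripper}, ...]. A call has 1 to 8 rows; each row is the pose to reach, as a shift and turn from the pose commanded when the call began, along the tool's axes at that moment; what a row does not reach only later rows make up. A row lasts 1/12 s, in which the tool goes at most 41.7 mm and 7.16 degrees, less where a joint would pass 70% of its speed; a pose out of reach is approached as far as the arm can. A call with a gripper value outside its range is refused whole. The fingers move at their own pace and stop on an object; "newtons" is the grip in N (left out, the last holds). Time passes only in rows, so rows that repeat a pose let the fingers close. It gives the time, the measured TCP pose, the force, the opening and the grip force at its end, in the units of the state.
- status.get_obs(): the state, without advancing time (a new reading comes with each control period).
- imaging.get_image(name): name is "side" or "top" or "wrist"; returns a dict with "frame" (420x560x3 uint8, red, green, blue), "vfov" (degrees; the focal length in pixels is half the picture's height over the tangent of half this angle, whatever the lens; pixels are square), "cx", "cy" (the principal point, pixels), "k1" (the pictures are not rectified: a ray, as slopes to the right and down, at radius r is drawn at 1 + k1 r^2 times it, then the intrinsics apply), "view" (4x4, takes a point from world to camera coordinates); the wrist camera has in their place "mount" (4x4, takes a point from camera to tool coordinates, whose origin is the TCP and whose axes are the flange's). Camera axes: x right, y up, looking along -z (the intrinsics and any distortion apply to the point x, -y, -z); pixel columns grow to the right and rows downward; lengths in m; the calibration is good to about 2 mm. A picture is of the moment at which its call begins: read the wrist's pose just before it. There is no depth.
- order.finish_job(): hands the job in; it is judged then, once.
The state is a dict: "t": time; "q": joint angles; "dq": joint speeds; "effort": joint torques, N m; "tool_pos": TCP position; "tool_rot": TCP orientation; "contact_force": force on the tool from outside, world axes, zero at the start; "wrist_torque": the same for the moment, N m; "opening": finger opening in m; "grip_force": force on a finger pad.
Only numpy, scipy, OpenCV 4.12 (cv2) and the standard library are available. Lean on these libraries where they do the work, as an engineer would, in place of code of your own. Each camera call takes 0.05 s, during which the arm holds its last target. There are 200 camera calls.

## Working session

There is one attempt and no reset: what is moved stays moved. The work goes in short steps, Python scripts to look and compute and a tool call to move; the robot and the scene stay as the last step left them, time stands still between calls to the robot, and variables do not carry over. Pictures are saved under pics/ and viewed, at most 14 in all, crops included, and the job is handed in when it is done.

Besides the shell and the picture viewer there is one more tool, called after "Emit:" as name(argument=value, ...), one argument or row to a line, values as JSON. arm_command: Moves the arm, as the interface text tells. Its arguments: {"type":"object","properties":{"increments":{"type":"array","items":{"type":"object","properties":{"slide":{"type":"array","items":{"type":"number"}},"spin":{"type":"number"},"gripper":{"type":"number"}}}},"newtons":{"type":"number"}},"required":["increments"]}

```bash
ls; mkdir -p pics
cat > h.py <<'E'
import numpy as np, cv2, json
from station import status, imaging, order
def snap(name, fn):
    o=status.get_obs(); im=imaging.get_image(name)
    cv2.imwrite(f'pics/{fn}.png', im['frame'][:,:,::-1])
    d={k:np.array(v).tolist() for k,v in im.items() if k!='frame'}
    d['tool_pos']=np.array(o['tool_pos']).tolist(); d['tool_rot']=np.array(o['tool_rot']).tolist()
    json.dump(d,open(f'pics/{fn}.json','w'))
def cam(fn):
    d=json.load(open(f'pics/{fn}.json')); 
    if 'view' in d: T=np.linalg.inv(np.array(d['view']))
    else:
        A=np.eye(4); A[:3,:3]=cv2.Rodrigues(np.array(d['tool_rot']))[0]; A[:3,3]=d['tool_pos']
        T=A@np.array(d['mount'])
    f=210/np.tan(np.radians(d['vfov'])/2)
    return d,T,f
def ray(fn,u,v):
    d,T,f=cam(fn); K=np.array([[f,0,d['cx']],[0,f,d['cy']],[0,0,1]])
    p=np.array([(u-d['cx'])/f,(v-d['cy'])/f]); s=p.copy()
    for _ in range(30): s=p/(1+d['k1']*(s@s))
    r=T[:3,:3]@np.array([s[0],-s[1],-1]); return T[:3,3],r/np.linalg.norm(r)
def atz(fn,u,v,z):
    c,r=ray(fn,u,v); return c+r*(z-c[2])/r[2]
def proj(fn,P):
    d,T,f=cam(fn); V=np.linalg.inv(T); P=np.atleast_2d(P); q=P@V[:3,:3].T+V[:3,3]
    s=np.c_[q[:,0]/-q[:,2],-q[:,1]/-q[:,2]]; s=s*(1+d['k1']*(s**2).sum(1,keepdims=True))
    return s*f+[d['cx'],d['cy']]
def tri(*obs):
    A=np.zeros((3,3));b=np.zeros(3)
    for o in obs:
        c,r=ray(*o); M=np.eye(3)-np.outer(r,r); A+=M; b+=M@c
    x=np.linalg.solve(A,b); 
    return x,[float(np.linalg.norm(np.cross(x-ray(*o)[0],ray(*o)[1]))) for o in obs]
E
python3 - <<'E'
from h import *
for n in ('side','top','wrist'): snap(n,n+'0')
import cv2
for n in ('side','top'):
    a=cv2.imread(f'pics/{n}0.png'); cv2.imwrite(f'pics/{n}0b.png',cv2.resize(a,(800,600),interpolation=cv2.INTER_CUBIC))
o=status.get_obs(); print(o)
for n in('side0','top0','wrist0'):
    d,T,f=cam(n); print(n,T.round(3).tolist(),f,d['k1'],d['cx'],d['cy'])
E
```

```text
pics
{'t': 0.15, 'q': array([ 1.01400573e+00,  5.31754063e-02,  1.61398132e+00,  1.35886493e-05,
        1.47598152e+00, -1.19013906e-01]), 'dq': array([-0.00121022, -0.00088271, -0.00386056, -0.00117262, -0.00093005,
       -0.00028191]), 'effort': array([ 8.16585361e-05, -3.94242775e+01, -3.70720840e+01, -2.19474937e-04,
        4.71216670e-03, -6.59852981e-05]), 'tool_pos': array([0.26476223, 0.56574146, 0.3029622 ]), 'tool_rot': array([-6.82067752e-01, -3.06611864e+00,  2.28309757e-03]), 'contact_force': array([0.26007248, 0.08917297, 0.73940767]), 'wrist_torque': array([ 0.0301464 , -0.00826156,  0.03655153]), 'grip_force': 0.0, 'opening': 0.08558988676525399}
side0 [[0.722, 0.531, -0.444, -0.017], [-0.692, 0.554, -0.463, -0.493], [-0.0, 0.642, 0.767, 0.972], [0.0, 0.0, 0.0, 1.0]] 423.72655382329526 -0.075667741607731 284.5593850021728 211.9077417343062
top0 [[0.01, 0.974, -0.227, 0.209], [-1.0, 0.01, -0.004, 0.04], [-0.002, 0.227, 0.974, 1.325], [0.0, 0.0, 0.0, 1.0]] 538.0392082861339 0.03909719690877718 268.59380529142743 210.43297283547554
wrist0 [[0.425, -0.86, -0.282, 0.193], [0.905, 0.403, 0.134, 0.599], [-0.002, -0.312, 0.95, 0.373], [0.0, 0.0, 0.0, 1.0]] 308.74229233347165 0.024077285577790177 275.8505250960034 206.4327661568582
```

View pics/top0b.png

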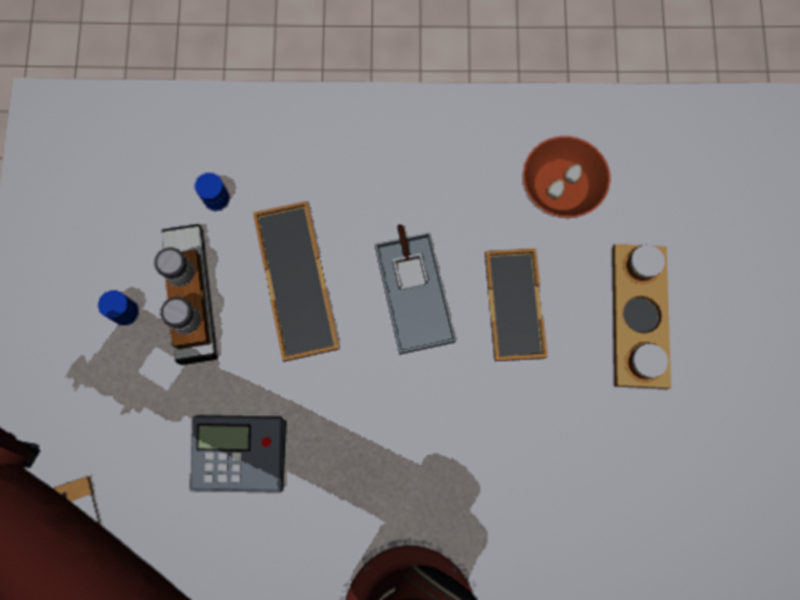

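View pics/side0b.png

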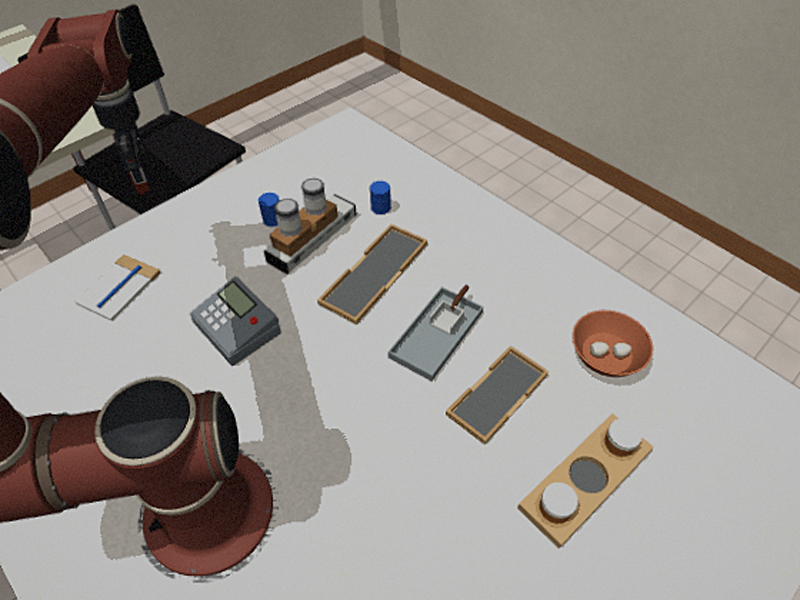

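The top picture (800x600) shows the stack at (190,290) with tins at (175,262) and (180,312). The case tray is at (297,280), pan at (415,293), box tray at (516,304) and rack at (642,315). Two blue decoys stand at (212,190) and (118,307). The side view agrees. Next I get rough positions and plan a wrist-camera survey.

```bash
cat >> h.py <<'E'
def R():
    o=status.get_obs(); return cv2.Rodrigues(np.array(o['tool_rot']))[0],np.array(o['tool_pos'])
def togo(P,yaw=None):
    """tool-frame shift to bring TCP to P; yaw = wanted direction (rad) of tool y in world, mod pi"""
    M,p=R(); d=M.T@(np.array(P)-p); s=None
    if yaw is not None:
        cur=np.arctan2(M[1,1],M[0,1]); a=(yaw-cur+np.pi/2)%np.pi-np.pi/2; s=round(-np.degrees(a),2)
    return d.round(4).tolist(),s
E
python3 - <<'E'
from h import *
k=.7
for n,u,v,z in [('tinA far',173,250,.142),('tinB near',180,303,.142),('casetray',297,281,.016),('pan',415,293,.02),('boxtray',516,304,.016),('rack',642,315,.02),('blue1',210,182,.066),('blue2',115,300,.066),('clock',238,453,.06),('bowl',566,177,.04)]:
    print(n,atz('top0',u*k,v*k,z).round(3))
M,p=R(); print(M.round(3))
for P in [(.42,.45,.36),(.42,.2,.36),(.42,-.05,.36),(.42,-.3,.36)]: print(togo(P,np.pi/2))
E
```

```text
tinA far [0.565 0.384 0.142]
tinB near [0.478 0.367 0.142]
casetray [0.549 0.199 0.016]
pan [ 0.528 -0.008  0.02 ]
boxtray [ 0.511 -0.184  0.016]
rack [ 0.493 -0.4    0.02 ]
blue1 [0.712 0.351 0.066]
blue2 [0.5   0.497 0.066]
clock [0.25  0.278 0.06 ]
bowl [ 0.738 -0.275  0.04 ]
[[-0.906  0.424 -0.001]
 [ 0.424  0.906 -0.001]
 [ 0.    -0.002 -1.   ]]
([-0.1897, -0.0391, -0.057], np.float64(-25.08))
([-0.2956, -0.2655, -0.0567], np.float64(-25.08))
([-0.4016, -0.492, -0.0564], np.float64(-25.08))
([-0.5076, -0.7184, -0.056], np.float64(-25.08))
```

View pics/wrist0.png

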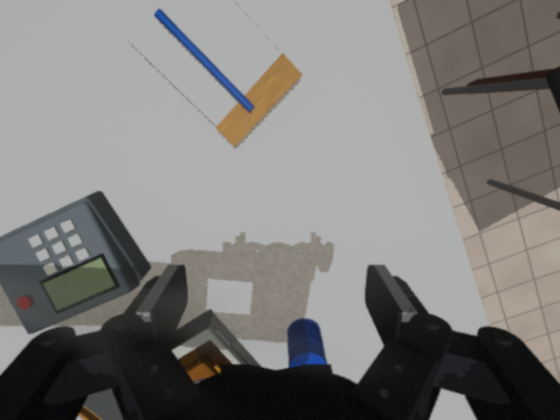

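The wrist camera sits on the robot side of the tool and looks past the fingers, so its upper half is usable. I will survey from x≈0.60, z≈0.40.

Emit:
arm_command(
  increments=[
    {"slide": [-0.04,0,-0.02],"spin": -5},
    {"slide": [-0.08,0,-0.04],"spin": -10},
    {"slide": [-0.12,-0.01,-0.06],"spin": -15},
    {"slide": [-0.16,-0.01,-0.08],"spin": -20},
    {"slide": [-0.2,-0.015,-0.097],"spin": -25},
    {"slide": [-0.24,-0.02,-0.097],"spin": -25},
    {"slide": [-0.28,-0.02,-0.097],"spin": -25},
    {"slide": [-0.32,-0.025,-0.097],"spin": -25},
  ],
)

```text
validation failed for argument at $.in...
```

Emit:
arm_command(
  increments=[
    {"slide": [-0.03,-0.02,0]},
    {"slide": [-0.06,-0.02,0]},
    {"slide": [-0.06,-0.02,0]},
    {"slide": [-0.06,-0.02,0]},
  ],
)

```text
validation failed for argument at $.in...
```

Run:
```python
from h import *
snap('wrist','w1'); M,p=R(); print(p,M.round(3)); print(status.get_obs()['q'])
for P in [(.6,.39,.4),(.6,.05,.40),(.6,-.25,.40)]: print(togo(P,np.pi/2))
```

```text
[0.26480825 0.56579348 0.30310823] [[-0.906  0.424 -0.001]
 [ 0.424  0.906 -0.001]
 [ 0.    -0.001 -1.   ]]
[ 1.01398909e+00  5.31398030e-02  1.61377392e+00  7.47317332e-06
  1.47600698e+00 -1.19013375e-01]
([-0.3781, -0.0172, -0.0969], np.float64(-25.08))
([-0.5222, -0.3252, -0.0965], np.float64(-25.08))
([-0.6494, -0.5969, -0.0962], np.float64(-25.08))
```

All fields are needed in each row.

Emit:
arm_command(
  increments=[
    {"slide": [-0.04,0,-0.02],"spin": -5,"gripper": 1},
    {"slide": [-0.08,0,-0.04],"spin": -10,"gripper": 1},
    {"slide": [-0.12,-0.01,-0.06],"spin": -15,"gripper": 1},
    {"slide": [-0.16,-0.01,-0.08],"spin": -20,"gripper": 1},
    {"slide": [-0.2,-0.015,-0.097],"spin": -25,"gripper": 1},
    {"slide": [-0.24,-0.02,-0.097],"spin": -25,"gripper": 1},
    {"slide": [-0.28,-0.02,-0.097],"spin": -25,"gripper": 1},
    {"slide": [-0.32,-0.02,-0.097],"spin": -25,"gripper": 1},
  ],
  newtons=40,
)

```text
t: 0.87
tool_pos: [0.5395, 0.415, 0.4021]
tool_rot: [0.002, 3.14, 0.002]
contact_force: [-0.6, 1.0, 0.4]
opening: 0.0855
grip_force: 0.0
```

Emit:
arm_command(
  increments=[
    {"slide": [-0.03,-0.01,0],"spin": 0,"gripper": 1},
    {"slide": [-0.05,-0.02,0],"spin": 0,"gripper": 1},
    {"slide": [-0.05,-0.02,0],"spin": 0,"gripper": 1},
    {"slide": [-0.05,-0.02,0],"spin": 0,"gripper": 1},
    {"slide": [-0.05,-0.02,0],"spin": 0,"gripper": 1},
  ],
)

```text
t: 1.28
tool_pos: [0.5873, 0.3965, 0.4005]
tool_rot: [-0.002, -3.141, -0.0]
contact_force: [0.8, -0.3, 0.4]
opening: 0.0853
grip_force: 0.0
```

Run:
```python
from h import *
snap('wrist','w1'); M,p=R(); print(p,M.round(3)); print(status.get_obs()['q'])
for P in [(.6,.15,.40),(.6,.05,.40),(.6,-.25,.40)]: print(togo(P,np.pi/2))
```

```text
[0.58694468 0.39685063 0.4008403 ] [[-1.  0. -0.]
 [ 0.  1.  0.]
 [ 0.  0. -1.]]
[ 4.89492296e-01  2.10578849e-01  1.28117046e+00  3.91425650e-04
  1.65018168e+00 -1.08090954e+00]
([-0.0131, -0.2468, 0.0008], np.float64(-0.02))
([-0.0132, -0.3468, 0.0008], np.float64(-0.02))
([-0.0133, -0.6468, 0.0007], np.float64(-0.02))
```

Emit:
arm_command(
  increments=[
    {"slide": [0,-0.04,0],"spin": 0,"gripper": 1},
    {"slide": [0,-0.08,0],"spin": 0,"gripper": 1},
    {"slide": [0,-0.12,0],"spin": 0,"gripper": 1},
    {"slide": [0,-0.16,0],"spin": 0,"gripper": 1},
    {"slide": [0,-0.2,0],"spin": 0,"gripper": 1},
    {"slide": [0,-0.24,0],"spin": 0,"gripper": 1},
    {"slide": [0,-0.26,0],"spin": 0,"gripper": 1},
    {"slide": [0,-0.26,0],"spin": 0,"gripper": 1},
  ],
)

```text
t: 2.0
tool_pos: [0.5867, 0.1337, 0.4015]
tool_rot: [0.007, 3.14, -0.002]
contact_force: [0.4, -0.5, -0.4]
opening: 0.0853
grip_force: 0.0
```

```bash
python3 -c "
from h import *
snap('wrist','w2')"
```

Emit:
arm_command(
  increments=[
    {"slide": [0,-0.04,0],"spin": 0,"gripper": 1},
    {"slide": [0,-0.08,0],"spin": 0,"gripper": 1},
    {"slide": [0,-0.12,0],"spin": 0,"gripper": 1},
    {"slide": [0,-0.16,0],"spin": 0,"gripper": 1},
    {"slide": [0,-0.2,0],"spin": 0,"gripper": 1},
    {"slide": [0,-0.24,0],"spin": 0,"gripper": 1},
    {"slide": [0,-0.26,0],"spin": 0,"gripper": 1},
    {"slide": [0,-0.26,0],"spin": 0,"gripper": 1},
  ],
)

```text
t: 2.72
tool_pos: [0.5872, -0.1255, 0.4007]
tool_rot: [-0.006, -3.141, 0.001]
contact_force: [-0.4, 0.3, -0.6]
opening: 0.0856
grip_force: 0.0
```

```bash
python3 -c "
from h import *
snap('wrist','w3')
for i in (1,2,3):
    a=cv2.imread(f'pics/w{i}.png')[:280]; cv2.imwrite(f'pics/w{i}b.png',cv2.resize(a,(800,400),interpolation=cv2.INTER_CUBIC))
"
```

```text
(no output)
```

View pics/w1b.png

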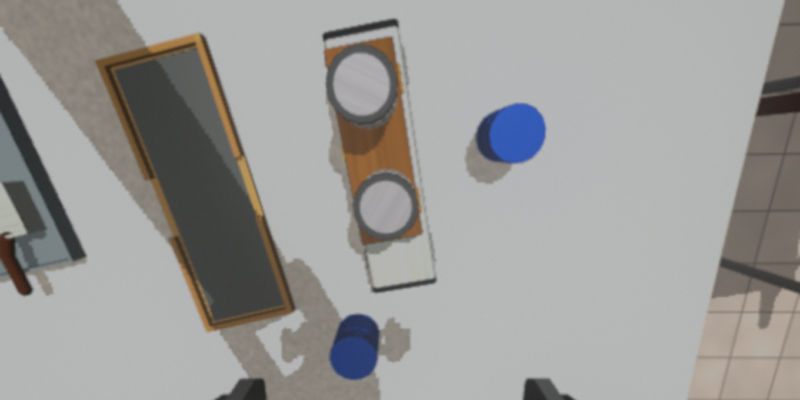

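View pics/w2b.png

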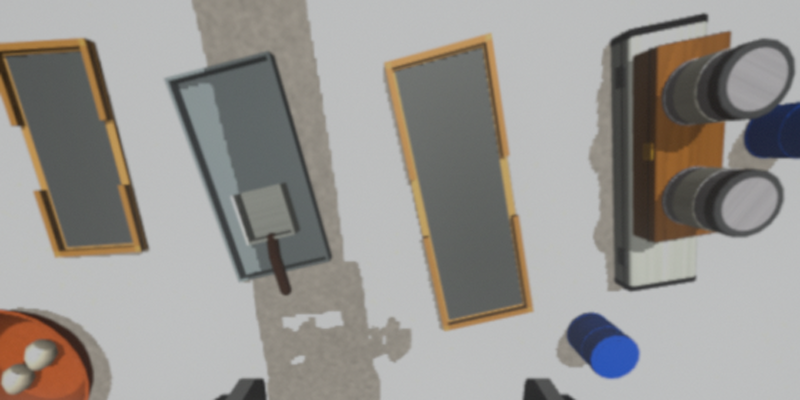

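View pics/w3b.png

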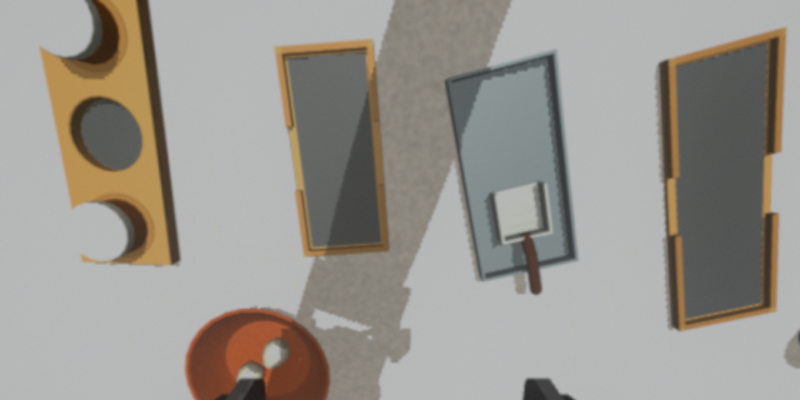

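w1 shows the stack with lid centres at (362,83) and (386,206), and the ring case corners. w2 shows the case tray and pan. w3 shows the box tray, pan and rack well at (107,134). I take one more view for the rack, then triangulate.

Emit:
arm_command(
  increments=[
    {"slide": [0,-0.04,0],"spin": 0,"gripper": 1},
    {"slide": [0,-0.08,0],"spin": 0,"gripper": 1},
    {"slide": [0,-0.12,0],"spin": 0,"gripper": 1},
    {"slide": [0,-0.16,0],"spin": 0,"gripper": 1},
    {"slide": [0,-0.2,0],"spin": 0,"gripper": 1},
    {"slide": [0,-0.2,0],"spin": 0,"gripper": 1},
    {"slide": [0,-0.2,0],"spin": 0,"gripper": 1},
  ],
)

```text
t: 3.35
tool_pos: [0.5876, -0.3231, 0.4002]
tool_rot: [-0.002, -3.141, -0.002]
contact_force: [-0.4, -0.8, 0.1]
opening: 0.0852
grip_force: 0.0
```

```bash
python3 -c "
from h import *
snap('wrist','w4')
a=cv2.imread('pics/w4.png')[:280]; cv2.imwrite('pics/w4b.png',cv2.resize(a,(800,400),interpolation=cv2.INTER_CUBIC))
"
cat > m.py <<'E'
from h import *
k=.7
def T(*o):
    x,e=tri(*[(n,u*k,v*k) for n,u,v in o]); return x,max(e)
P={
'tin_near':[('w1',362,83),('w2',756,78)],'tin_far':[('w1',386,206),('w2',750,203)],
'pb_nl':[('w1',326,50),('w2',655,46)],'pb_nr':[('w1',392,38),('w2',731,33)],'pb_fl':[('w1',361,244),('w2',656,241)],
'rc_nl':[('w1',324,38),('w2',625,38)],'rc_nr':[('w1',397,22),('w2',707,17)],'rc_fl':[('w1',373,291),('w2',628,288)],'rc_fr':[('w1',435,282),('w2',695,280)],
'ct_nl':[('w1',98,62),('w2',386,65),('w3',660,63)],'ct_nr':[('w1',202,36),('w2',491,37),('w3',785,30)],'ct_fr':[('w1',292,311),('w2',532,312),('w3',773,312)],'ct_fl':[('w1',208,330),('w2',446,328),('w3',678,330)],
'pan_nl':[('w2',168,80),('w3',446,80)],'pan_nr':[('w2',271,54),('w3',555,52)],'pan_fr':[('w2',330,260),('w3',577,260)],'pan_fl':[('w2',241,279),('w3',481,279)],
'bt_nr':[('w2',88,40),('w3',374,41)],'bt_fr':[('w2',147,251),('w3',388,249)],'bt_fl':[('w2',57,256),('w3',304,256)],
}
C={n:T(*o) for n,o in P.items()}
if __name__=='__main__':
    for n,(x,e) in C.items(): print(n,x.round(4),round(e,4))
    print('bt_nl', atz('w3',277*k,47*k,.016).round(4)); 
    print('pb_fr',atz('w1',422*k,235*k,.076).round(4))
E
python3 m.py
```

```text
tin_near [0.465  0.3742 0.1418] 0.0001
tin_far [0.5467 0.3897 0.1436] 0.0001
pb_nl [0.4317 0.3412 0.0706] 0.0001
pb_nr [0.4249 0.3943 0.0768] 0.0002
pb_fl [0.5873 0.3658 0.0803] 0.0004
rc_nl [0.4164 0.3347 0.0315] 0.0012
rc_nr [0.4043 0.3985 0.0358] 0.0001
rc_fl [0.6458 0.3735 0.0345] 0.0007
rc_fr [0.6361 0.4374 0.0374] 0.0
ct_nl [0.4326 0.123  0.0085] 0.0026
ct_nr [0.411  0.2219 0.0144] 0.0008
ct_fr [0.6775 0.2831 0.0153] 0.0019
ct_fl [0.6988 0.1884 0.0137] 0.0019
pan_nl [ 0.4461 -0.0775  0.0148] 0.0003
pan_nr [0.4247 0.0206 0.0166] 0.0001
pan_fr [0.6179 0.0646 0.0192] 0.0006
pan_fl [ 0.6398 -0.0333  0.0136] 0.0005
bt_nr [ 0.4137 -0.1443  0.013 ] 0.0001
bt_fr [ 0.6097 -0.1334  0.0039] 0.0007
bt_fl [ 0.6138 -0.2226  0.013 ] 0.0004
bt_nl [ 0.4191 -0.2325  0.016 ]
pb_fr [0.5804 0.4208 0.076 ]
```

View pics/w4b.png

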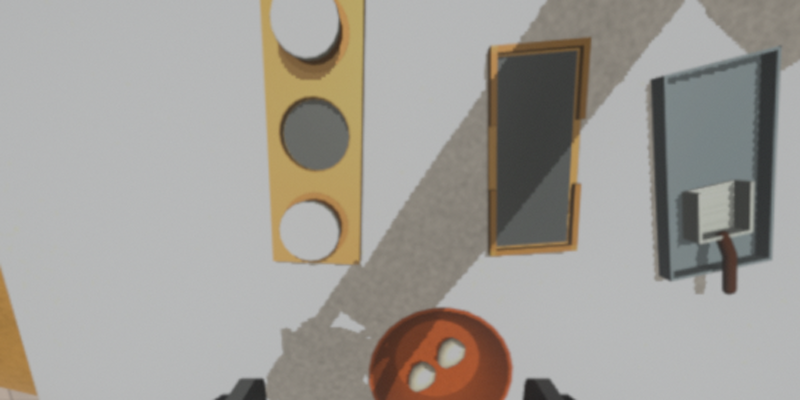

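Triangulated heights agree with the text: tin tops 0.142, box top 0.076, case top 0.036, rims about 0.015. Rack well at (314,134) in w4. Now I fit the poses.

```bash
cat > fit.py <<'E'
from h import *
from scipy.optimize import least_squares
k=.7
def fit(L,W,z,obs):
    # corners order nl,nr,fr,fl ; object x axis along +world x, y along +world y
    c=np.array([[-L,-W],[-L,W],[L,W],[L,-W]])/2
    def pts(p): return np.c_[c@np.array([[np.cos(p[2]),np.sin(p[2])],[-np.sin(p[2]),np.cos(p[2])]])+p[:2],np.full(4,z)]
    def res(p):
        P=pts(p); r=[]
        for n,l in obs.items():
            for i,q in enumerate(l):
                if q: r+=list(proj(n,P[i])[0]-np.array(q)*k)
        return np.array(r)
    s=least_squares(res,[.52,0.1,.2],loss='soft_l1'); return s.x,np.sqrt((res(s.x)**2).mean())
F=dict(
pliers=(.160,.056,.076,{'w1':[(326,50),(392,38),(422,235),(361,244)],'w2':[(655,46),(731,33),None,(656,241)]}),
case=(.240,.066,.036,{'w1':[(324,38),(397,22),(435,282),(373,291)],'w2':[(625,38),(707,17),(695,280),(628,288)]}),
ctray=(.276,.100,.016,{'w1':[(98,62),(202,36),(292,311),(208,330)],'w2':[(386,65),(491,37),(532,312),(446,328)],'w3':[(660,63),(785,30),(773,312),(678,330)]}),
pan=(.2,.1,.022,{'w2':[(168,80),(271,54),(330,260),(241,279)],'w3':[(446,80),(555,52),(577,260),(481,279)],'w4':[(653,80),(779,47),(772,259),(662,280)]}),
btray=(.196,.09,.016,{'w2':[None,(88,40),(147,251),(57,256)],'w3':[(277,47),(374,41),(388,249),(304,256)],'w4':[(490,47),(590,40),(577,249),(490,256)]}))
if __name__=='__main__':
    for n,a in F.items():
        x,e=fit(*a); print(n,x.round(4),'yaw',np.degrees(x[2]).round(2),'rms px',e.round(2))
        if n=='pan': print(' pan spot',(x[:2]+[-.042*np.cos(x[2]),-.042*np.sin(x[2])]).round(4))
    print('well',tri(('w3',107*k,134*k),('w4',314*k,134*k),('top0',642*k,315*k),('side0',588*k,475*k)), atz('w4',314*k,134*k,.022),atz('w3',107*k,134*k,.022))
    for u,v in [(262,0),(273,263),(365,0),(361,265)]: print(atz('w4',u*k,v*k,.022).round(4))
    print('tins',atz('w1',362*k,83*k,.142),atz('w1',386*k,206*k,.142))
    print(togo((.465,.374,.2),np.pi/2+.165)); print(R())
E
python3 fit.py
```

```text
pliers [0.507  0.3803 0.1677] yaw 9.61 rms px 1.26
case [0.5277 0.3859 0.1711] yaw 9.8 rms px 1.98
ctray [0.5563 0.2042 0.2302] yaw 13.19 rms px 1.73
pan [ 0.5331 -0.0071  0.2301] yaw 13.19 rms px 2.31
 pan spot [ 0.4922 -0.0167]
btray [ 0.5142 -0.1829  0.0628] yaw 3.6 rms px 1.23
well (array([ 0.4933785 , -0.3999331 ,  0.01972184]), [0.00030970954133637473, 0.00024203171369192956, 0.0008157827595770982, 0.0005731053253139537]) [ 0.49369242 -0.39953799  0.022     ] [ 0.49348756 -0.39819311  0.022     ]
[ 0.3852 -0.4378  0.022 ]
[ 0.6199 -0.4499  0.022 ]
[ 0.385  -0.3483  0.022 ]
[ 0.6223 -0.3582  0.022 ]
tins [0.46492726 0.37418842 0.142     ] [0.54671379 0.38971741 0.142     ]
([0.1225, 0.6957, 0.2016], np.float64(-9.44))
(array([[-9.99999957e-01, -2.89141856e-04, -4.32229831e-05],
       [-2.89201703e-04,  9.99998991e-01,  1.39107642e-03],
       [ 4.28207211e-05,  1.39108887e-03, -9.99999032e-01]]), array([ 0.58772333, -0.32196543,  0.40059173]))
```

Emit:
arm_command(
  increments=[
    {"slide": [0.01,0.04,0],"spin": 0,"gripper": 1},
    {"slide": [0.02,0.08,0],"spin": 0,"gripper": 1},
    {"slide": [0.03,0.12,0],"spin": 0,"gripper": 1},
    {"slide": [0.035,0.16,0],"spin": 0,"gripper": 1},
    {"slide": [0.04,0.2,0],"spin": 0,"gripper": 1},
    {"slide": [0.05,0.24,0],"spin": 0,"gripper": 1},
    {"slide": [0.055,0.28,0],"spin": 0,"gripper": 1},
    {"slide": [0.06,0.32,0],"spin": 0,"gripper": 1},
  ],
)

```text
t: 4.07
tool_pos: [0.5257, 0.0009, 0.4015]
tool_rot: [-0.003, 3.14, 0.001]
contact_force: [1.2, 0.4, -0.5]
opening: 0.0853
grip_force: 0.0
```

Emit:
arm_command(
  increments=[
    {"slide": [0.01,0.04,0],"spin": 0,"gripper": 1},
    {"slide": [0.02,0.08,0],"spin": 0,"gripper": 1},
    {"slide": [0.03,0.12,0],"spin": 0,"gripper": 1},
    {"slide": [0.035,0.16,0],"spin": 0,"gripper": 1},
    {"slide": [0.04,0.2,0],"spin": 0,"gripper": 1},
    {"slide": [0.05,0.24,0],"spin": 0,"gripper": 1},
    {"slide": [0.055,0.28,0],"spin": 0,"gripper": 1},
    {"slide": [0.06,0.32,0],"spin": 0,"gripper": 1},
  ],
)

```text
t: 4.73
tool_pos: [0.4645, 0.3204, 0.4016]
tool_rot: [-0.005, 3.141, 0.002]
contact_force: [1.8, -0.3, -0.1]
opening: 0.0855
grip_force: 0.0
```

Emit:
arm_command(
  increments=[
    {"slide": [0,0.03,0.03],"spin": -5,"gripper": 1},
    {"slide": [0.002,0.056,0.06],"spin": -9.5,"gripper": 1},
    {"slide": [0.002,0.056,0.1],"spin": -9.5,"gripper": 1},
    {"slide": [0.002,0.056,0.13],"spin": -9.5,"gripper": 1},
    {"slide": [0.002,0.056,0.15],"spin": -9.5,"gripper": 1},
    {"slide": [0.002,0.056,0.15],"spin": -9.5,"gripper": 1},
    {"slide": [0.002,0.056,0.15],"spin": -9.5,"gripper": 1},
  ],
)

```text
t: 5.32
tool_pos: [0.4636, 0.3736, 0.2502]
tool_rot: [0.263, -3.128, 0.001]
contact_force: [-0.4, -0.9, 0.8]
opening: 0.0854
grip_force: 0.0
```

Run:
```python
from h import *
print(togo((.465,.374,.176),np.pi/2+.166)); print(R()[1],status.get_obs()['t'])
snap('wrist','g1'); snap('side','s1')
```

```text
([-0.0016, 0.0002, 0.0742], np.float64(0.08))
[0.46357959 0.37362102 0.25017704] 5.3167
```

Emit:
arm_command(
  increments=[
    {"slide": [-0.0015,0,0.03],"spin": 0,"gripper": 1},
    {"slide": [-0.0015,0,0.05],"spin": 0,"gripper": 1},
    {"slide": [-0.0015,0,0.065],"spin": 0,"gripper": 1},
    {"slide": [-0.0015,0,0.074],"spin": 0,"gripper": 1},
    {"slide": [-0.0015,0,0.074],"spin": 0,"gripper": 1},
    {"slide": [-0.0015,0,0.074],"spin": 0,"gripper": 0.3},
    {"slide": [-0.0015,0,0.074],"spin": 0,"gripper": 0.1},
    {"slide": [-0.0015,0,0.074],"spin": 0,"gripper": 0},
  ],
  newtons=40,
)

```text
t: 6.08
tool_pos: [0.4682, 0.3732, 0.1791]
tool_rot: [-0.258, 3.128, 0.003]
contact_force: [0.1, 0.1, 0.0]
opening: 0.0514
grip_force: 0.0
```

Emit:
arm_command(
  increments=[
    {"slide": [0,0,0],"spin": 0,"gripper": -1},
    {"slide": [0,0,0],"spin": 0,"gripper": -1},
    {"slide": [0,0,0],"spin": 0,"gripper": -1},
    {"slide": [0,0,0],"spin": 0,"gripper": -1},
    {"slide": [0,0,0],"spin": 0,"gripper": -1},
    {"slide": [0,0,0],"spin": 0,"gripper": -1},
  ],
)

```text
t: 6.58
tool_pos: [0.4682, 0.3734, 0.1791]
tool_rot: [-0.258, 3.128, 0.003]
contact_force: [-0.9, -0.0, 6.1]
opening: 0.047
grip_force: 41.2
```

Run:
```python
from h import *
o=status.get_obs(); print({k:o[k] for k in('t','tool_pos','opening','grip_force','contact_force','wrist_torque')})
```

```text
{'t': 6.5833, 'tool_pos': array([0.46821348, 0.37335717, 0.17907938]), 'opening': 0.04695655721412931, 'grip_force': 41.23722337768413, 'contact_force': array([-0.88435781, -0.02098755,  6.11810546]), 'wrist_torque': array([0.01324885, 0.10690788, 0.00496567])}
```

Emit:
arm_command(
  increments=[
    {"slide": [0,0,-0.005],"spin": 0,"gripper": -1},
    {"slide": [0,0,-0.012],"spin": 0,"gripper": -1},
    {"slide": [0,0,-0.02],"spin": 0,"gripper": -1},
    {"slide": [0,0,-0.03],"spin": 0,"gripper": -1},
    {"slide": [0,0,-0.03],"spin": 0,"gripper": -1},
    {"slide": [0,0,-0.03],"spin": 0,"gripper": -1},
    {"slide": [0,0,-0.03],"spin": 0,"gripper": -1},
    {"slide": [0,0,-0.03],"spin": 0,"gripper": -1},
  ],
)

```text
t: 7.25
tool_pos: [0.467, 0.3724, 0.2063]
tool_rot: [0.258, -3.13, 0.001]
contact_force: [-0.4, -0.7, -1.0]
opening: 0.0465
grip_force: 41.1
```

Emit:
arm_command(
  increments=[
    {"slide": [0,0,0],"spin": 0,"gripper": -1},
    {"slide": [0,0,0],"spin": 0,"gripper": -1},
    {"slide": [0,0,0],"spin": 0,"gripper": -1},
  ],
)

```text
t: 7.5
tool_pos: [0.4672, 0.3725, 0.2064]
tool_rot: [0.258, -3.13, 0.001]
contact_force: [0.2, -0.8, -1.1]
opening: 0.0467
grip_force: 41.1
```

Run:
```python
from h import *
o=status.get_obs(); print({k:o[k] for k in('t','tool_pos','opening','grip_force','contact_force','wrist_torque')})
snap('wrist','h1'); snap('side','hs1')
a=cv2.imread('pics/h1.png'); b=cv2.imread('pics/hs1.png')[90:230,130:310]
b=cv2.resize(b,(540,420),interpolation=cv2.INTER_CUBIC)
c=np.hstack([a,b]); cv2.imwrite('pics/h1b.png',cv2.resize(c,(800,305)))
```

```text
{'t': 7.5, 'tool_pos': array([0.46715894, 0.37252764, 0.20642026]), 'opening': 0.046708651983949676, 'grip_force': 41.10419690958224, 'contact_force': array([ 0.15403342, -0.81434576, -1.05665863]), 'wrist_torque': array([-0.03195949,  0.03784985, -0.03424733])}
```

View pics/h1b.png

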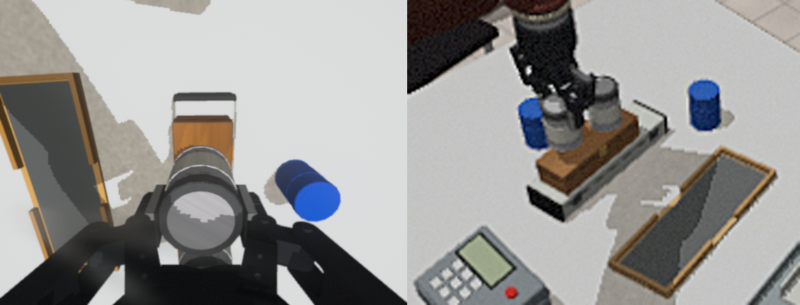

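The tin stands upright in the grip and the force is −1.06 N (≈0.1 kg), so this is the empty tin. It goes to the pan.

Run:
```python
from h import *
print(togo((.494,-.0167,.206),np.pi/2+.23)); print(R()[0].round(4))
```

```text
([0.0373, -0.3884, 0.0007], np.float64(-3.76))
[[-9.865e-01 -1.636e-01 -4.000e-04]
 [-1.636e-01  9.865e-01 -2.000e-04]
 [ 4.000e-04 -1.000e-04 -1.000e+00]]
```

Emit:
arm_command(
  increments=[
    {"slide": [0.003,-0.03,-0.005],"spin": 0,"gripper": -1},
    {"slide": [0.007,-0.07,-0.01],"spin": 0,"gripper": -1},
    {"slide": [0.011,-0.11,-0.01],"spin": 0,"gripper": -1},
    {"slide": [0.015,-0.15,-0.01],"spin": 0,"gripper": -1},
    {"slide": [0.019,-0.19,-0.01],"spin": 0,"gripper": -1},
    {"slide": [0.023,-0.23,-0.01],"spin": 0,"gripper": -1},
    {"slide": [0.027,-0.27,-0.01],"spin": 0,"gripper": -1},
    {"slide": [0.03,-0.31,-0.01],"spin": 0,"gripper": -1},
  ],
)

```text
t: 8.27
tool_pos: [0.4881, 0.0601, 0.2171]
tool_rot: [-0.258, 3.13, -0.0]
contact_force: [1.2, -0.0, -0.5]
opening: 0.0465
grip_force: 41.4
```

Emit:
arm_command(
  increments=[
    {"slide": [0.003,-0.03,0],"spin": 0,"gripper": -1},
    {"slide": [0.005,-0.06,0],"spin": -2,"gripper": -1},
    {"slide": [0.007,-0.078,0.02],"spin": -4,"gripper": -1},
    {"slide": [0.007,-0.078,0.04],"spin": -4,"gripper": -1},
    {"slide": [0.007,-0.078,0.05],"spin": -4,"gripper": -1},
    {"slide": [0.007,-0.078,0.05],"spin": -4,"gripper": -1},
  ],
)

```text
t: 8.77
tool_pos: [0.4924, -0.016, 0.1638]
tool_rot: [0.365, -3.115, -0.003]
contact_force: [-0.2, -0.1, -1.2]
opening: 0.0467
grip_force: 41.5
```

Run:
```python
from h import *
print(R()[1],togo((.494,-.0167,.106),np.pi/2+.23))
```

```text
[ 0.49241254 -0.01600763  0.1638042 ] ([-0.0017, -0.0012, 0.0578], np.float64(0.2))
```

Emit:
arm_command(
  increments=[
    {"slide": [-0.001,-0.001,0.02],"spin": 0,"gripper": -1},
    {"slide": [-0.001,-0.001,0.035],"spin": 0,"gripper": -1},
    {"slide": [-0.001,-0.001,0.045],"spin": 0,"gripper": -1},
    {"slide": [-0.001,-0.001,0.05],"spin": 0,"gripper": -1},
    {"slide": [-0.001,-0.001,0.052],"spin": 0,"gripper": -1},
    {"slide": [-0.001,-0.001,0.054],"spin": 0,"gripper": -1},
    {"slide": [-0.001,-0.001,0.055],"spin": 0,"gripper": -1},
    {"slide": [-0.001,-0.001,0.055],"spin": 0,"gripper": -1},
  ],
)

```text
t: 9.43
tool_pos: [0.4959, -0.0169, 0.1125]
tool_rot: [-0.367, 3.119, -0.001]
contact_force: [-0.0, -0.6, -0.6]
opening: 0.0466
grip_force: 41.5
```

Emit:
arm_command(
  increments=[
    {"slide": [0,0,0.001],"spin": 0,"gripper": -1},
    {"slide": [0,0,0.001],"spin": 0,"gripper": -1},
    {"slide": [0,0,0.001],"spin": 0,"gripper": -1},
  ],
)

```text
t: 9.68
tool_pos: [0.4957, -0.017, 0.1112]
tool_rot: [-0.367, 3.12, -0.0]
contact_force: [-1.0, -0.4, -1.0]
opening: 0.0469
grip_force: 41.5
```

Emit:
arm_command(
  increments=[
    {"slide": [0,0,0.001],"spin": 0,"gripper": -1},
    {"slide": [0,0,0.002],"spin": 0,"gripper": -1},
    {"slide": [0,0,0.003],"spin": 0,"gripper": -1},
    {"slide": [0,0,0.003],"spin": 0,"gripper": -1},
  ],
)

```text
t: 10.02
tool_pos: [0.4953, -0.0169, 0.1075]
tool_rot: [0.367, -3.12, -0.0]
contact_force: [0.0, 0.3, -0.6]
opening: 0.0467
grip_force: 41.5
```

Emit:
arm_command(
  increments=[
    {"slide": [0,0,0.001],"spin": 0,"gripper": -1},
    {"slide": [0,0,0.001],"spin": 0,"gripper": -1},
    {"slide": [0,0,0.001],"spin": 0,"gripper": -1},
  ],
)

```text
t: 10.27
tool_pos: [0.4954, -0.017, 0.1067]
tool_rot: [0.367, -3.12, -0.0]
contact_force: [0.1, 0.5, -0.0]
opening: 0.0476
grip_force: 41.5
```

Emit:
arm_command(
  increments=[
    {"slide": [0,0,0.001],"spin": 0,"gripper": -1},
    {"slide": [0,0,0.001],"spin": 0,"gripper": -1},
    {"slide": [0,0,0.001],"spin": 0,"gripper": -1},
  ],
)

```text
t: 10.52
tool_pos: [0.4957, -0.017, 0.1061]
tool_rot: [-0.367, 3.12, -0.0]
contact_force: [-0.5, -0.3, 1.0]
opening: 0.0467
grip_force: 41.5
```

Contact at the predicted height, so I release and look.

Emit:
arm_command(
  increments=[
    {"slide": [0,0,0.0005],"spin": 0,"gripper": -1},
    {"slide": [0,0,0.0005],"spin": 0,"gripper": 0.2},
    {"slide": [0,0,0.0005],"spin": 0,"gripper": 0.4},
    {"slide": [0,0,0.0005],"spin": 0,"gripper": 0.7},
    {"slide": [0,0,0.0005],"spin": 0,"gripper": 0.7},
    {"slide": [0,0,0.0005],"spin": 0,"gripper": 0.7},
  ],
)

```text
t: 11.02
tool_pos: [0.4954, -0.017, 0.1052]
tool_rot: [0.367, -3.12, -0.0]
contact_force: [0.2, -0.1, 0.0]
opening: 0.0726
grip_force: 0.0
```

Emit:
arm_command(
  increments=[
    {"slide": [0,0,-0.01],"spin": 0,"gripper": 0.8},
    {"slide": [0,0,-0.03],"spin": 0,"gripper": 1},
    {"slide": [0,0,-0.06],"spin": 0,"gripper": 1},
    {"slide": [0,0,-0.1],"spin": 0,"gripper": 1},
    {"slide": [0,0,-0.14],"spin": 0,"gripper": 1},
    {"slide": [0,0,-0.14],"spin": 0,"gripper": 1},
  ],
)

```text
t: 11.52
tool_pos: [0.4994, -0.0176, 0.2561]
tool_rot: [-0.365, 3.104, -0.008]
contact_force: [1.3, 0.2, 1.0]
opening: 0.0855
grip_force: 0.0
```

Run:
```python
from h import *
snap('wrist','h2'); snap('side','hs2')
a=cv2.imread('pics/h2.png'); b=cv2.imread('pics/hs2.png')[100:310,130:410]
b=cv2.resize(b,(560,420),interpolation=cv2.INTER_CUBIC)
c=np.hstack([a,b]); cv2.imwrite('pics/h2b.png',cv2.resize(c,(800,300)))
print(togo((.548,.389,.245),np.pi/2+.168))
```

```text
([-0.1441, 0.3832, 0.0038], np.float64(3.79))
```

View pics/h2b.png

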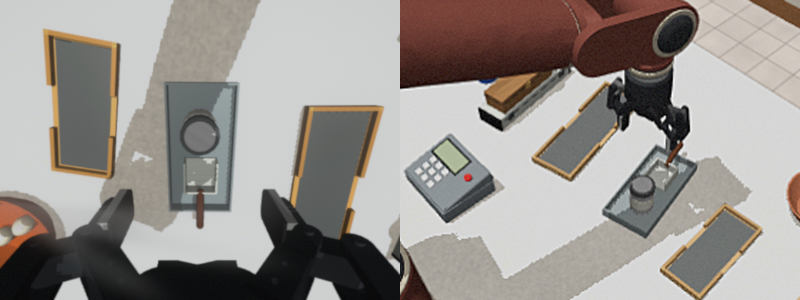

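The empty tin stands upright in the pan at (200,130), in front of the scoop. Next is the far tin.

Emit:
arm_command(
  increments=[
    {"slide": [-0.014,0.037,0],"spin": 0,"gripper": 1},
    {"slide": [-0.028,0.074,0],"spin": 0,"gripper": 1},
    {"slide": [-0.042,0.111,0],"spin": 0,"gripper": 1},
    {"slide": [-0.056,0.148,0],"spin": 0,"gripper": 1},
    {"slide": [-0.07,0.185,0],"spin": 0,"gripper": 1},
    {"slide": [-0.084,0.222,0],"spin": 0,"gripper": 1},
    {"slide": [-0.098,0.259,0],"spin": 0,"gripper": 1},
    {"slide": [-0.11,0.295,0],"spin": 0,"gripper": 1},
  ],
)

```text
t: 12.28
tool_pos: [0.5331, 0.2973, 0.2432]
tool_rot: [0.367, -3.117, 0.002]
contact_force: [0.5, 0.6, 0.2]
opening: 0.0856
grip_force: 0.0
```

Emit:
arm_command(
  increments=[
    {"slide": [-0.014,0.037,0],"spin": 2,"gripper": 1},
    {"slide": [-0.028,0.074,0],"spin": 4,"gripper": 1},
    {"slide": [-0.033,0.088,0],"spin": 4,"gripper": 1},
    {"slide": [-0.033,0.088,0.02],"spin": 4,"gripper": 1},
    {"slide": [-0.033,0.088,0.03],"spin": 4,"gripper": 1},
    {"slide": [-0.033,0.088,0.03],"spin": 4,"gripper": 1},
  ],
)

```text
t: 12.78
tool_pos: [0.5434, 0.3876, 0.2096]
tool_rot: [0.258, -3.122, 0.007]
contact_force: [-0.0, -0.4, -0.7]
opening: 0.0854
grip_force: 0.0
```

Run:
```python
from h import *
print(R()[1],togo((.5475,.3895,.178),np.pi/2+.168))
```

```text
[0.5433936  0.38757463 0.20960175] ([-0.0047, 0.0013, 0.0316], np.float64(-0.19))
```

Emit:
arm_command(
  increments=[
    {"slide": [-0.003,0.001,0.015],"spin": 0,"gripper": 1},
    {"slide": [-0.003,0.001,0.028],"spin": 0,"gripper": 1},
    {"slide": [-0.003,0.001,0.032],"spin": 0,"gripper": 1},
    {"slide": [-0.003,0.001,0.032],"spin": 0,"gripper": 1},
    {"slide": [-0.003,0.001,0.032],"spin": 0,"gripper": 0.3},
    {"slide": [-0.003,0.001,0.032],"spin": 0,"gripper": 0.1},
    {"slide": [-0.003,0.001,0.032],"spin": 0,"gripper": 0},
  ],
  newtons=50,
)

```text
t: 13.37
tool_pos: [0.549, 0.3904, 0.1845]
tool_rot: [-0.257, 3.129, 0.001]
contact_force: [-0.2, -0.4, 0.2]
opening: 0.0518
grip_force: 0.0
```

Emit:
arm_command(
  increments=[
    {"slide": [0,0,0],"spin": 0,"gripper": -1},
    {"slide": [0,0,0],"spin": 0,"gripper": -1},
    {"slide": [0,0,0],"spin": 0,"gripper": -1},
    {"slide": [0,0,0],"spin": 0,"gripper": -1},
    {"slide": [0,0,0],"spin": 0,"gripper": -1},
    {"slide": [0,0,0],"spin": 0,"gripper": -1},
  ],
)

```text
t: 13.87
tool_pos: [0.5492, 0.3906, 0.1849]
tool_rot: [-0.258, 3.129, 0.001]
contact_force: [0.1, -1.4, 5.3]
opening: 0.047
grip_force: 52.8
```

Emit:
arm_command(
  increments=[
    {"slide": [0,0,-0.005],"spin": 0,"gripper": -1},
    {"slide": [0,0,-0.012],"spin": 0,"gripper": -1},
    {"slide": [0,0,-0.02],"spin": 0,"gripper": -1},
    {"slide": [0,0,-0.03],"spin": 0,"gripper": -1},
    {"slide": [0,0,-0.04],"spin": 0,"gripper": -1},
    {"slide": [0,0,-0.04],"spin": 0,"gripper": -1},
    {"slide": [0,0,-0.04],"spin": 0,"gripper": -1},
    {"slide": [0,0,-0.04],"spin": 0,"gripper": -1},
  ],
)

```text
t: 14.53
tool_pos: [0.5484, 0.3902, 0.2233]
tool_rot: [0.258, -3.131, 0.0]
contact_force: [-0.4, 0.9, -5.5]
opening: 0.0471
grip_force: 52.3
```

Run:
```python
from h import *
o=status.get_obs(); print(o['contact_force'],o['opening'],o['wrist_torque'])
print(R()[1],togo((.4945,-.3992,.22),np.pi/2-.045))
```

```text
[-0.40443219  0.90570981 -5.52583438] 0.0470673178986933 [-0.01359276  0.02830785 -0.00519281]
[0.54843824 0.39018835 0.22330187] ([0.1823, -0.7699, 0.0034], np.float64(11.99))
```

Force −5.5 N, so this is the full tin. It goes to the rack.

Emit:
arm_command(
  increments=[
    {"slide": [0.007,-0.03,0],"spin": 0,"gripper": -1},
    {"slide": [0.016,-0.068,0],"spin": 0,"gripper": -1},
    {"slide": [0.025,-0.107,0],"spin": 0,"gripper": -1},
    {"slide": [0.034,-0.145,0],"spin": 0,"gripper": -1},
    {"slide": [0.043,-0.184,0],"spin": 0,"gripper": -1},
    {"slide": [0.052,-0.222,0],"spin": 0,"gripper": -1},
    {"slide": [0.061,-0.26,0],"spin": 0,"gripper": -1},
    {"slide": [0.07,-0.298,0],"spin": 0,"gripper": -1},
  ],
)

```text
t: 15.2
tool_pos: [0.5273, 0.0831, 0.2227]
tool_rot: [0.258, -3.13, -0.0]
contact_force: [0.5, -0.5, -4.8]
opening: 0.047
grip_force: 54.6
```

Emit:
arm_command(
  increments=[
    {"slide": [0.009,-0.038,0],"spin": 0,"gripper": -1},
    {"slide": [0.018,-0.076,0],"spin": 0,"gripper": -1},
    {"slide": [0.027,-0.114,0],"spin": 0,"gripper": -1},
    {"slide": [0.036,-0.152,0],"spin": 0,"gripper": -1},
    {"slide": [0.045,-0.19,0],"spin": 0,"gripper": -1},
    {"slide": [0.054,-0.228,0],"spin": 0,"gripper": -1},
    {"slide": [0.063,-0.266,0],"spin": 0,"gripper": -1},
    {"slide": [0.072,-0.304,0],"spin": 0,"gripper": -1},
  ],
)

```text
t: 15.87
tool_pos: [0.506, -0.2286, 0.2228]
tool_rot: [0.257, -3.131, -0.001]
contact_force: [1.1, 0.4, -5.4]
opening: 0.0469
grip_force: 54.6
```

Emit:
arm_command(
  increments=[
    {"slide": [0.009,-0.038,0],"spin": 0,"gripper": -1},
    {"slide": [0.018,-0.076,0],"spin": 0,"gripper": -1},
    {"slide": [0.027,-0.114,0],"spin": 0,"gripper": -1},
    {"slide": [0.036,-0.15,0],"spin": 4,"gripper": -1},
    {"slide": [0.04,-0.168,0],"spin": 8,"gripper": -1},
    {"slide": [0.04,-0.168,0],"spin": 12,"gripper": -1},
    {"slide": [0.04,-0.168,0],"spin": 12,"gripper": -1},
    {"slide": [0.04,-0.168,0],"spin": 12,"gripper": -1},
  ],
)

```text
t: 16.53
tool_pos: [0.4945, -0.3989, 0.2224]
tool_rot: [-0.069, -3.14, -0.002]
contact_force: [0.3, -0.1, -6.5]
opening: 0.0469
grip_force: 56.6
```

Run:
```python
from h import *
print(R()[1],togo((.4945,-.3992,.115),np.pi/2-.045))
snap('wrist','h3'); snap('side','hs3')
a=cv2.imread('pics/h3.png'); b=cv2.imread('pics/hs3.png')[210:420,280:560]
b=cv2.resize(b,(560,420),interpolation=cv2.INTER_CUBIC)
c=np.hstack([a,b]); cv2.imwrite('pics/h3b.png',cv2.resize(c,(800,300)))
```

```text
[ 0.49453612 -0.39888293  0.22235181] ([-0.0001, -0.0005, 0.1074], np.float64(0.07))
```

View pics/h3b.png

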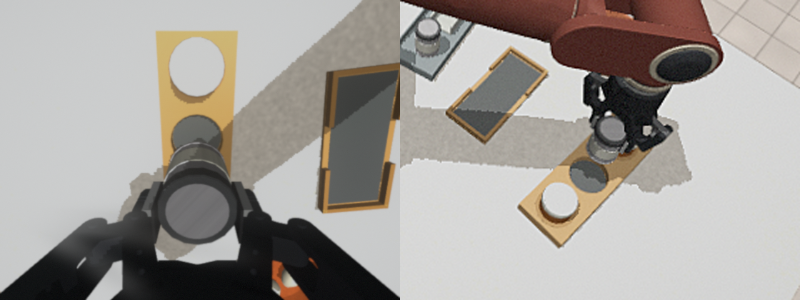

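Lined up over the well. Descending.

Emit:
arm_command(
  increments=[
    {"slide": [0,0,0.025],"spin": 0,"gripper": -1},
    {"slide": [0,0,0.05],"spin": 0,"gripper": -1},
    {"slide": [0,0,0.065],"spin": 0,"gripper": -1},
    {"slide": [0,0,0.075],"spin": 0,"gripper": -1},
    {"slide": [0,0,0.075],"spin": 0,"gripper": -1},
    {"slide": [0,0,0.075],"spin": 0,"gripper": -1},
  ],
)

```text
t: 17.13
tool_pos: [0.495, -0.3988, 0.1482]
tool_rot: [-0.07, -3.14, -0.001]
contact_force: [0.1, -0.6, -4.3]
opening: 0.0469
grip_force: 56.6
```

Run:
```python
from h import *
print(R()[1],togo((.4945,-.3992,.115),np.pi/2-.045))
```

```text
[ 0.49504747 -0.39877652  0.14818383] ([0.0005, -0.0005, 0.0332], np.float64(0.04))
```

Emit:
arm_command(
  increments=[
    {"slide": [0,0,0.012],"spin": 0,"gripper": -1},
    {"slide": [0,0,0.02],"spin": 0,"gripper": -1},
    {"slide": [0,0,0.025],"spin": 0,"gripper": -1},
    {"slide": [0,0,0.028],"spin": 0,"gripper": -1},
    {"slide": [0,0,0.029],"spin": 0,"gripper": -1},
    {"slide": [0,0,0.03],"spin": 0,"gripper": -1},
    {"slide": [0,0,0.03],"spin": 0,"gripper": -1},
  ],
)

```text
t: 17.72
tool_pos: [0.495, -0.3993, 0.1184]
tool_rot: [0.071, 3.141, -0.0]
contact_force: [-0.4, -0.4, -5.8]
opening: 0.0469
grip_force: 56.6
```

Emit:
arm_command(
  increments=[
    {"slide": [0,0,0.001],"spin": 0,"gripper": -1},
    {"slide": [0,0,0.002],"spin": 0,"gripper": -1},
    {"slide": [0,0,0.002],"spin": 0,"gripper": -1},
  ],
)

```text
t: 17.97
tool_pos: [0.495, -0.3992, 0.1164]
tool_rot: [0.071, 3.141, -0.0]
contact_force: [0.4, -0.4, -5.3]
opening: 0.0472
grip_force: 56.6
```

Emit:
arm_command(
  increments=[
    {"slide": [0,0,0.001],"spin": 0,"gripper": -1},
    {"slide": [0,0,0.001],"spin": 0,"gripper": -1},
    {"slide": [0,0,0.001],"spin": 0,"gripper": -1},
  ],
)

```text
t: 18.22
tool_pos: [0.4949, -0.3991, 0.1153]
tool_rot: [-0.071, -3.141, -0.0]
contact_force: [-0.3, -0.7, -5.5]
opening: 0.0468
grip_force: 56.6
```

Emit:
arm_command(
  increments=[
    {"slide": [0,0,0.0005],"spin": 0,"gripper": -1},
    {"slide": [0,0,0.001],"spin": 0,"gripper": -1},
    {"slide": [0,0,0.001],"spin": 0,"gripper": -1},
  ],
)

```text
t: 18.47
tool_pos: [0.495, -0.3993, 0.115]
tool_rot: [-0.071, -3.141, 0.0]
contact_force: [-1.4, 2.0, -1.1]
opening: 0.0465
grip_force: 57.0
```

Emit:
arm_command(
  increments=[
    {"slide": [0,0,0.0005],"spin": 0,"gripper": -1},
    {"slide": [0,0,0.001],"spin": 0,"gripper": -1},
    {"slide": [0,0,0.001],"spin": 0,"gripper": -1},
  ],
)

```text
t: 18.72
tool_pos: [0.4952, -0.3993, 0.115]
tool_rot: [-0.071, -3.141, -0.0]
contact_force: [-3.9, 3.4, 5.8]
opening: 0.0467
grip_force: 57.7
```

Seated. Releasing.

Emit:
arm_command(
  increments=[
    {"slide": [0,0,-0.0005],"spin": 0,"gripper": -1},
    {"slide": [0,0,-0.0005],"spin": 0,"gripper": 0.2},
    {"slide": [0,0,-0.0005],"spin": 0,"gripper": 0.4},
    {"slide": [0,0,-0.0005],"spin": 0,"gripper": 0.7},
    {"slide": [0,0,-0.0005],"spin": 0,"gripper": 0.7},
    {"slide": [0,0,-0.0005],"spin": 0,"gripper": 0.7},
  ],
)

```text
t: 19.22
tool_pos: [0.4951, -0.3994, 0.114]
tool_rot: [0.071, 3.14, -0.001]
contact_force: [-0.1, -0.1, 0.6]
opening: 0.0726
grip_force: 0.0
```

Emit:
arm_command(
  increments=[
    {"slide": [0,0,-0.01],"spin": 0,"gripper": 0.8},
    {"slide": [0,0,-0.03],"spin": 0,"gripper": 1},
    {"slide": [0,0,-0.06],"spin": 0,"gripper": 1},
    {"slide": [0,0,-0.1],"spin": 0,"gripper": 1},
    {"slide": [0,0,-0.14],"spin": 0,"gripper": 1},
    {"slide": [0,0,-0.14],"spin": 0,"gripper": 1},
  ],
)

```text
t: 19.72
tool_pos: [0.4978, -0.402, 0.266]
tool_rot: [0.07, 3.128, -0.019]
contact_force: [1.4, -0.7, 1.9]
opening: 0.0853
grip_force: 0.0
```

Run:
```python
from h import *
snap('wrist','h4')
print(R()[1],togo((.60,.385,.32),np.pi/2+.168))
```

```text
[ 0.49703845 -0.40121238  0.26209314] ([-0.068, 0.7895, -0.0644], np.float64(-12.21))
```

Emit:
arm_command(
  increments=[
    {"slide": [-0.003,0.039,-0.008],"spin": 0,"gripper": 1},
    {"slide": [-0.006,0.078,-0.016],"spin": 0,"gripper": 1},
    {"slide": [-0.01,0.117,-0.024],"spin": 0,"gripper": 1},
    {"slide": [-0.013,0.156,-0.032],"spin": 0,"gripper": 1},
    {"slide": [-0.016,0.195,-0.04],"spin": 0,"gripper": 1},
    {"slide": [-0.02,0.234,-0.048],"spin": 0,"gripper": 1},
    {"slide": [-0.023,0.273,-0.056],"spin": 0,"gripper": 1},
    {"slide": [-0.026,0.312,-0.06],"spin": 0,"gripper": 1},
  ],
)

```text
t: 20.43
tool_pos: [0.5348, -0.0868, 0.3144]
tool_rot: [0.071, 3.14, -0.0]
contact_force: [0.9, 0.5, 0.4]
opening: 0.0851
grip_force: 0.0
```

Emit:
arm_command(
  increments=[
    {"slide": [-0.003,0.04,0],"spin": 0,"gripper": 1},
    {"slide": [-0.006,0.08,0],"spin": 0,"gripper": 1},
    {"slide": [-0.01,0.12,0],"spin": 0,"gripper": 1},
    {"slide": [-0.013,0.16,0],"spin": 0,"gripper": 1},
    {"slide": [-0.016,0.2,0],"spin": 0,"gripper": 1},
    {"slide": [-0.02,0.24,0],"spin": 0,"gripper": 1},
    {"slide": [-0.023,0.28,0],"spin": 0,"gripper": 1},
    {"slide": [-0.026,0.31,0],"spin": 0,"gripper": 1},
  ],
)

```text
t: 21.1
tool_pos: [0.5743, 0.2228, 0.313]
tool_rot: [-0.068, -3.14, -0.0]
contact_force: [-0.2, 0.0, 0.2]
opening: 0.0852
grip_force: 0.0
```

Run:
```python
from h import *
snap('wrist','x1')
print(R()[1],togo((.60,.385,.32),np.pi/2+.168))
```

```text
[0.57435968 0.22653392 0.31278759] ([-0.0193, 0.1594, -0.0066], np.float64(-11.92))
```

Emit:
arm_command(
  increments=[
    {"slide": [-0.008,0.04,0],"spin": -4,"gripper": 1},
    {"slide": [-0.012,0.08,0],"spin": -8,"gripper": 1},
    {"slide": [-0.016,0.12,0],"spin": -12,"gripper": 1},
    {"slide": [-0.016,0.16,0],"spin": -12,"gripper": 1},
    {"slide": [-0.016,0.165,0],"spin": -12,"gripper": 1},
    {"slide": [-0.016,0.165,0],"spin": -12,"gripper": 1},
  ],
)

```text
t: 21.65
tool_pos: [0.5976, 0.3862, 0.3122]
tool_rot: [0.263, -3.129, 0.001]
contact_force: [0.1, -1.0, 0.3]
opening: 0.0855
grip_force: 0.0
```

Run:
```python
from h import *
snap('wrist','x2')
print(R()[1])
a=[cv2.resize(cv2.imread(f'pics/{n}.png')[:260],(646,300),interpolation=cv2.INTER_CUBIC) for n in('x1','x2')]
cv2.imwrite('pics/x12.png',np.vstack(a))
```

```text
[0.59786336 0.38457042 0.31250047]
```

View pics/x12.png

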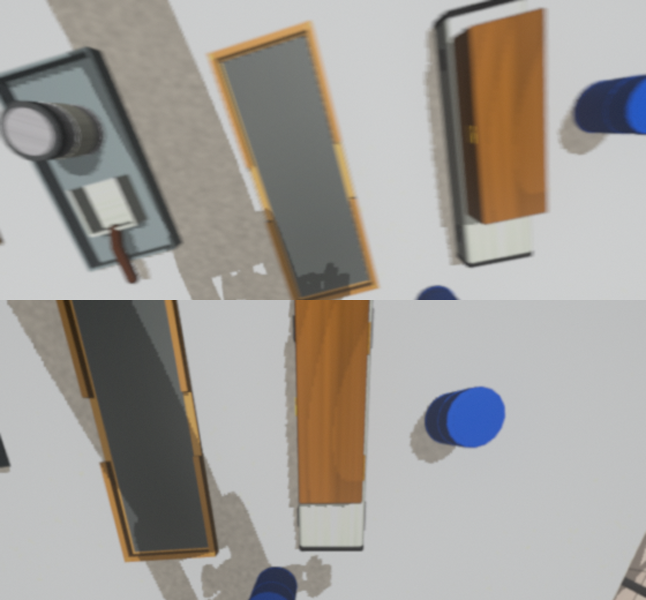

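x12 shows the bare pliers box: top corners at (468,30), (546,10), (547,211), (483,223) in the upper view, far edge (300–362,503) in the lower. I refine the pose.

Run:
```python
from fit import *
s=.8667/.7
S=lambda l:[(u*s,v*s) if u else None for u,v in l]
N=(None,None)
ob={'x1':S([(468,30),(546,10),(547,211),(483,223)]),'x2':S([N,N,(362,203),(300,203)])}
for o in (ob,{**ob,**F['pliers'][3]},{'x2':ob['x2'],**F['pliers'][3]}):
    x,e=fit(.160,.056,.076,o); print(x.round(4),np.degrees(x[2]).round(2),e.round(2))
k=.8667
print(tri(('x1',547*k,211*k),('x2',362*k,203*k)),tri(('x1',483*k,223*k),('x2',300*k,203*k)))
print(togo((.507,.380,.20),np.pi/2+.168))
```

```text
[0.5059 0.382  0.1668] 9.56 1.97
[0.5067 0.3814 0.1708] 9.79 1.58
[0.5064 0.3804 0.1709] 9.79 1.24
(array([0.57849013, 0.42034945, 0.0799484 ]), [0.0003243200228674991, 0.00032432002286742926]) (array([0.58754903, 0.36736664, 0.07832266]), [0.0005340364182499435, 0.0005340364182498298])
([0.0902, 0.0106, 0.1127], np.float64(-0.12))
```

Emit:
arm_command(
  increments=[
    {"slide": [0.03,0.004,0.03],"spin": 0,"gripper": 1},
    {"slide": [0.06,0.008,0.06],"spin": 0,"gripper": 1},
    {"slide": [0.09,0.011,0.09],"spin": 0,"gripper": 1},
    {"slide": [0.09,0.011,0.12],"spin": 0,"gripper": 1},
    {"slide": [0.09,0.011,0.14],"spin": 0,"gripper": 1},
    {"slide": [0.09,0.011,0.145],"spin": 0,"gripper": 1},
    {"slide": [0.09,0.011,0.145],"spin": 0,"gripper": 1},
    {"slide": [0.09,0.011,0.145],"spin": 0,"gripper": 1},
  ],
)

```text
t: 22.37
tool_pos: [0.5088, 0.3795, 0.1702]
tool_rot: [-0.256, 3.13, 0.001]
contact_force: [-0.3, 0.2, 1.1]
opening: 0.0853
grip_force: 0.0
```

Run:
```python
from h import *
print(R()[1],togo((.5065,.3808,.115),np.pi/2+.17))
```

```text
[0.50878547 0.37947854 0.17018273] ([0.0021, 0.0017, 0.0552], np.float64(-0.41))
```

Emit:
arm_command(
  increments=[
    {"slide": [0.001,0.0015,0.025],"spin": -0.4,"gripper": 1},
    {"slide": [0.001,0.0015,0.042],"spin": -0.4,"gripper": 1},
    {"slide": [0.001,0.0015,0.052],"spin": -0.4,"gripper": 1},
    {"slide": [0.001,0.0015,0.054],"spin": -0.4,"gripper": 1},
    {"slide": [0.001,0.0015,0.054],"spin": -0.4,"gripper": 1},
    {"slide": [0.001,0.0015,0.054],"spin": -0.4,"gripper": 0.5},
    {"slide": [0.001,0.0015,0.054],"spin": -0.4,"gripper": 0.4},
    {"slide": [0.001,0.0015,0.054],"spin": -0.4,"gripper": 0.4},
  ],
  newtons=40,
)

```text
t: 23.03
tool_pos: [0.5073, 0.3819, 0.1164]
tool_rot: [-0.269, 3.128, 0.002]
contact_force: [0.1, 0.6, -0.5]
opening: 0.06
grip_force: 0.0
```

Emit:
arm_command(
  increments=[
    {"slide": [0,0,0],"spin": 0,"gripper": 0.2},
    {"slide": [0,0,0],"spin": 0,"gripper": 0},
    {"slide": [0,0,0],"spin": 0,"gripper": -1},
    {"slide": [0,0,0],"spin": 0,"gripper": -1},
    {"slide": [0,0,0],"spin": 0,"gripper": -1},
    {"slide": [0,0,0],"spin": 0,"gripper": -1},
  ],
)

```text
t: 23.53
tool_pos: [0.5073, 0.3817, 0.1164]
tool_rot: [-0.269, 3.128, 0.001]
contact_force: [-0.1, -2.1, 6.3]
opening: 0.0557
grip_force: 45.3
```

Emit:
arm_command(
  increments=[
    {"slide": [0,0,-0.004],"spin": 0,"gripper": -1},
    {"slide": [0,0,-0.008],"spin": 0,"gripper": -1},
    {"slide": [0,0,-0.015],"spin": 0,"gripper": -1},
    {"slide": [0,0,-0.025],"spin": 0,"gripper": -1},
    {"slide": [0,0,-0.045],"spin": 0,"gripper": -1},
    {"slide": [0,0,-0.075],"spin": 0,"gripper": -1},
    {"slide": [0,0,-0.1],"spin": 0,"gripper": -1},
    {"slide": [0,0,-0.1],"spin": 0,"gripper": -1},
  ],
)

```text
t: 24.2
tool_pos: [0.5092, 0.3831, 0.2227]
tool_rot: [-0.268, 3.119, 0.008]
contact_force: [2.0, 0.2, -2.0]
opening: 0.0555
grip_force: 44.5
```

Run:
```python
from h import *
o=status.get_obs(); print(o['contact_force'],o['opening'],o['wrist_torque'])
print(R()[1],togo((.514,-.183,.215),np.pi/2+.0628))
snap('side','hs5'); snap('wrist','h5')
a=cv2.imread('pics/h5.png'); b=cv2.imread('pics/hs5.png')[80:290,100:380]
b=cv2.resize(b,(560,420),interpolation=cv2.INTER_CUBIC)
c=np.hstack([a,b]); cv2.imwrite('pics/h5b.png',cv2.resize(c,(800,300)))
```

```text
[ 2.010982    0.23929372 -1.95481517] 0.05551869271493272 [ 0.0776901  -0.12033674  0.06943569]
[0.50919468 0.38312467 0.22274612] ([0.0919, -0.5587, 0.0042], np.float64(6.23))
```

View pics/h5b.png

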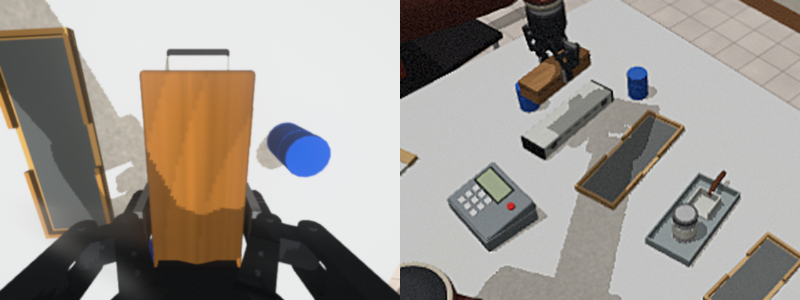

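The box is lifted level and the ring case has not moved. Carrying it to the short tray.

Emit:
arm_command(
  increments=[
    {"slide": [0.005,-0.03,0],"spin": 0,"gripper": -1},
    {"slide": [0.011,-0.068,0],"spin": 0,"gripper": -1},
    {"slide": [0.018,-0.107,0],"spin": 0,"gripper": -1},
    {"slide": [0.024,-0.145,0],"spin": 0,"gripper": -1},
    {"slide": [0.03,-0.184,0],"spin": 0,"gripper": -1},
    {"slide": [0.037,-0.222,0],"spin": 0,"gripper": -1},
    {"slide": [0.043,-0.26,0],"spin": 0,"gripper": -1},
    {"slide": [0.049,-0.298,0],"spin": 0,"gripper": -1},
  ],
)

```text
t: 24.97
tool_pos: [0.5072, 0.0777, 0.212]
tool_rot: [0.269, -3.126, -0.001]
contact_force: [1.1, 0.3, -3.6]
opening: 0.0554
grip_force: 44.7
```

Emit:
arm_command(
  increments=[
    {"slide": [0.006,-0.038,0],"spin": 1,"gripper": -1},
    {"slide": [0.012,-0.076,0],"spin": 2,"gripper": -1},
    {"slide": [0.019,-0.114,0],"spin": 3,"gripper": -1},
    {"slide": [0.025,-0.152,0],"spin": 4,"gripper": -1},
    {"slide": [0.031,-0.19,0],"spin": 5,"gripper": -1},
    {"slide": [0.037,-0.228,0],"spin": 6,"gripper": -1},
    {"slide": [0.042,-0.26,0],"spin": 6,"gripper": -1},
    {"slide": [0.042,-0.26,0],"spin": 6,"gripper": -1},
  ],
)

```text
t: 25.63
tool_pos: [0.5107, -0.1885, 0.2125]
tool_rot: [0.096, -3.137, 0.002]
contact_force: [-0.4, 0.4, -3.3]
opening: 0.0553
grip_force: 45.1
```

Emit:
arm_command(
  increments=[
    {"slide": [0,0,0.02],"spin": 0,"gripper": -1},
    {"slide": [0,0,0.05],"spin": 0,"gripper": -1},
    {"slide": [0,0,0.07],"spin": 0,"gripper": -1},
    {"slide": [0,0,0.08],"spin": 0,"gripper": -1},
    {"slide": [0,0,0.08],"spin": 0,"gripper": -1},
    {"slide": [0,0,0.08],"spin": 0,"gripper": -1},
  ],
)

```text
t: 26.13
tool_pos: [0.5114, -0.1833, 0.1337]
tool_rot: [0.105, -3.138, -0.002]
contact_force: [0.5, 0.2, -3.1]
opening: 0.0551
grip_force: 44.9
```

Run:
```python
from h import *
print(R()[1],togo((.514,-.183,.0864),np.pi/2+.0628))
snap('wrist','h6'); snap('side','hs6')
a=cv2.imread('pics/h6.png'); b=cv2.imread('pics/hs6.png')[190:400,240:520]
b=cv2.resize(b,(560,420),interpolation=cv2.INTER_CUBIC)
c=np.hstack([a,b]); cv2.imwrite('pics/h6b.png',cv2.resize(c,(800,300)))
```

```text
[ 0.51136506 -0.18325839  0.13367743] ([-0.0028, 0.0, 0.0473], np.float64(0.24))
```

View pics/h6b.png

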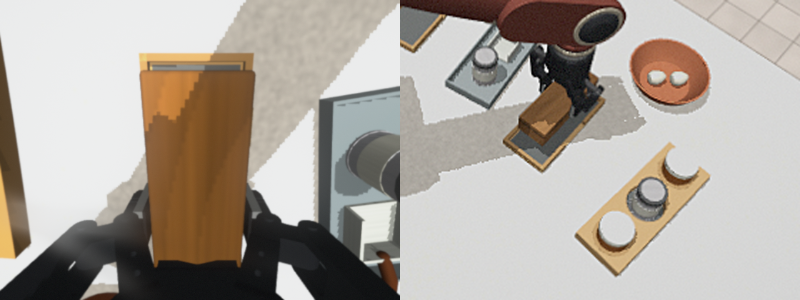

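The box is aligned over the tray, and the full tin stands in its well. Lowering.

Emit:
arm_command(
  increments=[
    {"slide": [-0.002,0,0.02],"spin": 0,"gripper": -1},
    {"slide": [-0.002,0,0.032],"spin": 0,"gripper": -1},
    {"slide": [-0.002,0,0.038],"spin": 0,"gripper": -1},
    {"slide": [-0.002,0,0.041],"spin": 0,"gripper": -1},
    {"slide": [-0.002,0,0.042],"spin": 0,"gripper": -1},
    {"slide": [-0.002,0,0.043],"spin": 0,"gripper": -1},
    {"slide": [-0.002,0,0.043],"spin": 0,"gripper": -1},
  ],
)

```text
t: 26.82
tool_pos: [0.5143, -0.184, 0.0924]
tool_rot: [-0.105, 3.139, -0.001]
contact_force: [-0.3, -0.1, -3.9]
opening: 0.0553
grip_force: 45.0
```

Emit:
arm_command(
  increments=[
    {"slide": [0,0,0.001],"spin": 0,"gripper": -1},
    {"slide": [0,0,0.002],"spin": 0,"gripper": -1},
    {"slide": [0,0,0.002],"spin": 0,"gripper": -1},
  ],
)

```text
t: 27.07
tool_pos: [0.5141, -0.1838, 0.09]
tool_rot: [-0.105, 3.14, -0.0]
contact_force: [0.1, -1.2, -3.5]
opening: 0.0554
grip_force: 45.0
```

Emit:
arm_command(
  increments=[
    {"slide": [0,0,0.0005],"spin": 0,"gripper": -1},
    {"slide": [0,0,0.001],"spin": 0,"gripper": -1},
    {"slide": [0,0,0.001],"spin": 0,"gripper": -1},
  ],
)

```text
t: 27.32
tool_pos: [0.5139, -0.1838, 0.0888]
tool_rot: [0.105, -3.14, -0.0]
contact_force: [0.5, 0.8, -3.0]
opening: 0.0556
grip_force: 45.0
```

Emit:
arm_command(
  increments=[
    {"slide": [0,0,0.001],"spin": 0,"gripper": -1},
    {"slide": [0,0,0.002],"spin": 0,"gripper": -1},
    {"slide": [0,0,0.002],"spin": 0,"gripper": -1},
  ],
)

```text
t: 27.57
tool_pos: [0.5139, -0.1837, 0.0866]
tool_rot: [0.105, -3.14, -0.0]
contact_force: [0.4, -1.1, -2.8]
opening: 0.0553
grip_force: 45.0
```

Emit:
arm_command(
  increments=[
    {"slide": [0,0,0.0005],"spin": 0,"gripper": -1},
    {"slide": [0,0,0.001],"spin": 0,"gripper": -1},
    {"slide": [0,0,0.001],"spin": 0,"gripper": -1},
  ],
)

```text
t: 27.82
tool_pos: [0.514, -0.1838, 0.0864]
tool_rot: [0.105, -3.139, -0.0]
contact_force: [-3.5, 1.8, 2.2]
opening: 0.0552
grip_force: 45.8
```

Emit:
arm_command(
  increments=[
    {"slide": [0,0,0],"spin": 0,"gripper": 0.2},
    {"slide": [0,0,0],"spin": 0,"gripper": 0.5},
    {"slide": [0,0,0],"spin": 0,"gripper": 0.6},
    {"slide": [0,0,0],"spin": 0,"gripper": 0.6},
    {"slide": [0,0,0],"spin": 0,"gripper": 0.6},
  ],
)

```text
t: 28.23
tool_pos: [0.5143, -0.1839, 0.086]
tool_rot: [-0.104, 3.139, -0.001]
contact_force: [-0.4, 0.6, -0.9]
opening: 0.0685
grip_force: 0.0
```

Emit:
arm_command(
  increments=[
    {"slide": [0,0,-0.01],"spin": 0,"gripper": 0.6},
    {"slide": [0,0,-0.03],"spin": 0,"gripper": 0.6},
    {"slide": [0,0,-0.06],"spin": 0,"gripper": 1},
    {"slide": [0,0,-0.1],"spin": 0,"gripper": 1},
    {"slide": [0,0,-0.14],"spin": 0,"gripper": 1},
    {"slide": [0,0,-0.18],"spin": 0,"gripper": 1},
    {"slide": [0,0,-0.22],"spin": 0,"gripper": 1},
    {"slide": [0,0,-0.24],"spin": 0,"gripper": 1},
  ],
)

```text
t: 28.9
tool_pos: [0.5151, -0.1843, 0.3334]
tool_rot: [-0.104, 3.131, -0.007]
contact_force: [0.8, -0.5, 0.5]
opening: 0.0855
grip_force: 0.0
```

Run:
```python
from h import *
snap('wrist','h7'); 
print(R()[1],togo((.61,.30,.34),np.pi/2+.168))
```

```text
[ 0.51609737 -0.18479683  0.33658403] ([-0.126, 0.4774, -0.0055], np.float64(-5.81))
```

Emit:
arm_command(
  increments=[
    {"slide": [-0.01,0.038,0],"spin": 0,"gripper": 1},
    {"slide": [-0.02,0.076,0],"spin": 0,"gripper": 1},
    {"slide": [-0.03,0.114,0],"spin": 0,"gripper": 1},
    {"slide": [-0.04,0.152,0],"spin": 0,"gripper": 1},
    {"slide": [-0.05,0.19,0],"spin": 0,"gripper": 1},
    {"slide": [-0.06,0.228,0],"spin": 0,"gripper": 1},
    {"slide": [-0.07,0.266,0],"spin": 0,"gripper": 1},
    {"slide": [-0.08,0.304,0],"spin": 0,"gripper": 1},
  ],
)

```text
t: 29.62
tool_pos: [0.5734, 0.1269, 0.3264]
tool_rot: [-0.105, 3.139, -0.0]
contact_force: [0.4, 0.0, 0.4]
opening: 0.0855
grip_force: 0.0
```

Emit:
arm_command(
  increments=[
    {"slide": [-0.01,0.038,0],"spin": -3,"gripper": 1},
    {"slide": [-0.02,0.076,0],"spin": -6,"gripper": 1},
    {"slide": [-0.03,0.114,0],"spin": -6,"gripper": 1},
    {"slide": [-0.046,0.173,0],"spin": -6,"gripper": 1},
    {"slide": [-0.046,0.173,0],"spin": -6,"gripper": 1},
    {"slide": [-0.046,0.173,0],"spin": -6,"gripper": 1},
  ],
)

```text
t: 30.12
tool_pos: [0.6076, 0.3045, 0.3256]
tool_rot: [0.276, -3.129, -0.002]
contact_force: [-0.3, -0.2, 0.2]
opening: 0.0853
grip_force: 0.0
```

Run:
```python
from h import *
snap('wrist','y1'); snap('side','ys1')
print(R()[1],togo((.53,.387,.18),np.pi/2+.168))
a=cv2.resize(cv2.imread('pics/y1.png')[:280],(800,400),interpolation=cv2.INTER_CUBIC)
b=cv2.resize(cv2.imread('pics/h7.png')[:,:],(267,200),interpolation=cv2.INTER_AREA)
c=cv2.resize(cv2.imread('pics/ys1.png')[80:280,130:430],(300,200))
d=np.zeros((200,800,3),np.uint8); d[:,:267]=b; d[:,280:580]=c
cv2.imwrite('pics/y1b.png',np.vstack([a,d]))
```

```text
[0.60771144 0.30108519 0.32568513] ([0.0617, 0.0981, 0.1457], np.float64(0.27))
```

View pics/y1b.png

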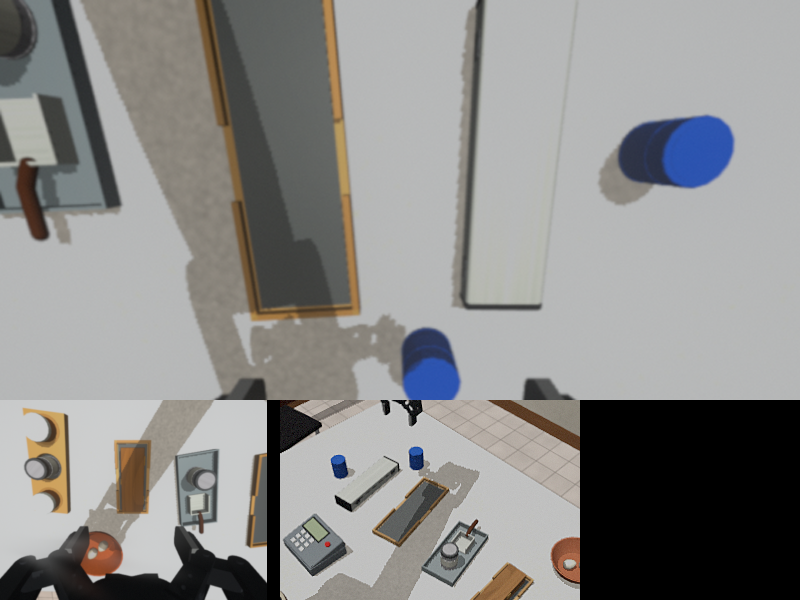

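The box lies in its tray and everything else stands as placed. The case top's far corners are at (467,304) and (541,306), with side edges through (482,10) and (576,10). Now the case pose.

Run:
```python
from fit import *
q=[atz('y1',u*.7,v*.7,.036) for u,v in [(467,304),(541,306),(482,10),(576,10)]]
print(np.round(q,4)); 
for a,b in((0,2),(1,3)): d=q[a]-q[b]; print(np.degrees(np.arctan2(d[1],d[0])))
s=.8667/.7
o=dict(F['case'][3]); o['y1']=[None,None,(541,306),(467,304)]; o['x2']=[None,None,(363*s,246*s),(300*s,246*s)]
for k2 in (o,{n:o[n] for n in('y1','w1','x2')},{n:o[n] for n in('y1','w1','w2')}): x,e=fit(.24,.066,.036,k2); print(x.round(4),np.degrees(x[2]).round(2),e.round(2))
for u,v in[(467,304),(541,306)]: pass
print(tri(('y1',467*.7,304*.7),('w1',373*.7,291*.7),('w2',628*.7,288*.7)),tri(('y1',541*.7,306*.7),('w1',435*.7,282*.7),('w2',695*.7,280*.7)))
c=q[0]/2+q[1]/2; print('from far edge', c-.12*np.array([np.cos(.168),np.sin(.168),0]))
```

```text
[[0.6429 0.3742 0.036 ]
 [0.6336 0.4375 0.036 ]
 [0.4273 0.3348 0.036 ]
 [0.4164 0.3997 0.036 ]]
10.3466697564363
9.873311764660773
[0.5238 0.3855 0.1722] 9.87 2.65
[0.5217 0.3862 0.1645] 9.43 2.58
[0.5257 0.3858 0.1727] 9.89 2.35
(array([0.64507257, 0.37389971, 0.03435682]), [0.001713092025312128, 0.001493052057149995, 0.00040399441903037054]) (array([0.63520507, 0.43733242, 0.03714356]), [0.0018475174027399476, 0.0009213192577691163, 0.0009265769336080532])
from far edge [0.51996272 0.38575913 0.036     ]
```

Emit:
arm_command(
  increments=[
    {"slide": [0.02,0.03,0.01],"spin": 0,"gripper": 1},
    {"slide": [0.04,0.06,0.02],"spin": 0,"gripper": 1},
    {"slide": [0.06,0.09,0.04],"spin": 0,"gripper": 1},
    {"slide": [0.067,0.097,0.08],"spin": 0,"gripper": 1},
    {"slide": [0.067,0.097,0.12],"spin": 0,"gripper": 1},
    {"slide": [0.067,0.097,0.16],"spin": 0,"gripper": 1},
    {"slide": [0.067,0.097,0.19],"spin": 0,"gripper": 1},
    {"slide": [0.067,0.097,0.2],"spin": 0,"gripper": 1},
  ],
)

```text
t: 30.88
tool_pos: [0.5225, 0.3815, 0.1197]
tool_rot: [0.266, -3.121, 0.007]
contact_force: [-0.5, 0.1, -0.7]
opening: 0.085
grip_force: 0.0
```

Emit:
arm_command(
  increments=[
    {"slide": [0,0,0],"spin": 0,"gripper": 1},
    {"slide": [0,0,0],"spin": 0,"gripper": 1},
  ],
)

```text
t: 31.05
tool_pos: [0.5263, 0.3841, 0.1271]
tool_rot: [-0.267, 3.129, 0.001]
contact_force: [-0.5, 1.0, 1.0]
opening: 0.0856
grip_force: 0.0
```

Run:
```python
from h import *
print(R()[1],togo((.524,.386,.079),np.pi/2+.171))
```

```text
[0.52626574 0.38409021 0.12711632] ([0.002, 0.0023, 0.0481], np.float64(-0.05))
```

Emit:
arm_command(
  increments=[
    {"slide": [0.001,0.002,0.015],"spin": 0,"gripper": 1},
    {"slide": [0.001,0.002,0.03],"spin": 0,"gripper": 1},
    {"slide": [0.001,0.002,0.04],"spin": 0,"gripper": 1},
    {"slide": [0.001,0.002,0.045],"spin": 0,"gripper": 1},
    {"slide": [0.001,0.002,0.047],"spin": 0,"gripper": 1},
    {"slide": [0.001,0.002,0.047],"spin": 0,"gripper": 1},
    {"slide": [0.001,0.002,0.047],"spin": 0,"gripper": 1},
  ],
  newtons=50,
)

```text
t: 31.63
tool_pos: [0.5242, 0.3866, 0.079]
tool_rot: [-0.269, 3.13, 0.0]
contact_force: [0.1, 0.6, -0.1]
opening: 0.0854
grip_force: 0.0
```

Emit:
arm_command(
  increments=[
    {"slide": [0,0,0],"spin": 0,"gripper": 0.7},
    {"slide": [0,0,0],"spin": 0,"gripper": 0.5},
    {"slide": [0,0,0],"spin": 0,"gripper": 0.4},
    {"slide": [0,0,0],"spin": 0,"gripper": 0},
    {"slide": [0,0,0],"spin": 0,"gripper": -1},
    {"slide": [0,0,0],"spin": 0,"gripper": -1},
    {"slide": [0,0,0],"spin": 0,"gripper": -1},
  ],
)

```text
t: 32.22
tool_pos: [0.5247, 0.387, 0.08]
tool_rot: [-0.269, 3.128, 0.002]
contact_force: [-0.8, 0.6, 5.2]
opening: 0.0653
grip_force: 59.9
```

Emit:
arm_command(
  increments=[
    {"slide": [0,0,-0.003],"spin": 0,"gripper": -1},
    {"slide": [0,0,-0.008],"spin": 0,"gripper": -1},
    {"slide": [0,0,-0.015],"spin": 0,"gripper": -1},
    {"slide": [0,0,-0.025],"spin": 0,"gripper": -1},
    {"slide": [0,0,-0.045],"spin": 0,"gripper": -1},
    {"slide": [0,0,-0.06],"spin": 0,"gripper": -1},
    {"slide": [0,0,-0.06],"spin": 0,"gripper": -1},
    {"slide": [0,0,-0.06],"spin": 0,"gripper": -1},
  ],
)

```text
t: 32.88
tool_pos: [0.525, 0.387, 0.1409]
tool_rot: [-0.269, 3.127, 0.002]
contact_force: [-0.3, -0.6, -4.2]
opening: 0.0651
grip_force: 59.2
```

Run:
```python
from h import *
o=status.get_obs(); print(o['contact_force'],o['opening'],o['wrist_torque'])
print(R()[1],togo((.5565,.2042,.14),np.pi/2+.2302))
snap('wrist','z1')
```

```text
[-0.31761779 -0.59667071 -4.22215255] 0.06508462137329775 [-0.01260839 -0.01902668  0.04784832]
[0.52500346 0.38702099 0.14093836] ([0.0001, -0.1855, 0.0007], np.float64(-3.37))
```

Emit:
arm_command(
  increments=[
    {"slide": [0,-0.03,0],"spin": 0,"gripper": -1},
    {"slide": [0,-0.065,0],"spin": 0,"gripper": -1},
    {"slide": [0,-0.1,0],"spin": -1,"gripper": -1},
    {"slide": [0,-0.135,0],"spin": -2,"gripper": -1},
    {"slide": [0,-0.165,0],"spin": -3.4,"gripper": -1},
    {"slide": [0,-0.185,0],"spin": -3.4,"gripper": -1},
    {"slide": [0,-0.185,0],"spin": -3.4,"gripper": -1},
    {"slide": [0,-0.185,0],"spin": -3.4,"gripper": -1},
  ],
)

```text
t: 33.6
tool_pos: [0.5551, 0.2031, 0.1375]
tool_rot: [0.358, -3.119, -0.0]
contact_force: [0.9, 0.5, -4.1]
opening: 0.0651
grip_force: 59.0
```

Run:
```python
from h import *
print(R()[1],togo((.5565,.2042,.086),np.pi/2+.2302))
snap('wrist','z2'); snap('side','zs2')
a=cv2.imread('pics/z2.png'); b=cv2.imread('pics/zs2.png')[110:260,180:380]
b=cv2.resize(b,(560,420),interpolation=cv2.INTER_CUBIC)
c=np.hstack([a,b]); cv2.imwrite('pics/z2b.png',cv2.resize(c,(800,300)))
```

```text
[0.55505098 0.20309582 0.1374801 ] ([-0.0018, 0.0007, 0.0515], np.float64(-0.11))
```

View pics/z2b.png

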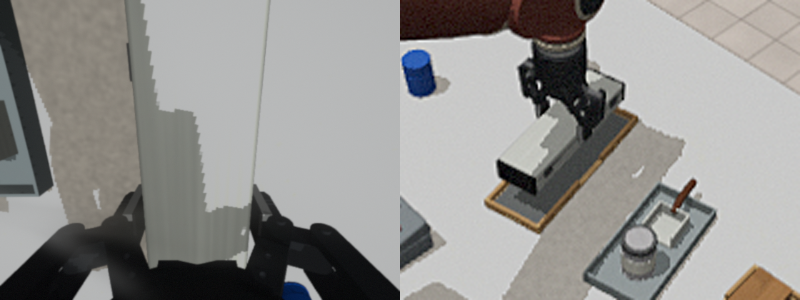

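The case is held level and lined up over the long tray. Lowering, and watching the force at rim height (TCP 0.096) and at the floor (0.086).

Emit:
arm_command(
  increments=[
    {"slide": [-0.001,0.001,0.015],"spin": 0,"gripper": -1},
    {"slide": [-0.001,0.001,0.025],"spin": 0,"gripper": -1},
    {"slide": [-0.001,0.001,0.032],"spin": 0,"gripper": -1},
    {"slide": [-0.001,0.001,0.036],"spin": 0,"gripper": -1},
    {"slide": [-0.001,0.001,0.038],"spin": 0,"gripper": -1},
    {"slide": [-0.001,0.001,0.04],"spin": 0,"gripper": -1},
    {"slide": [-0.001,0.001,0.041],"spin": 0,"gripper": -1},
    {"slide": [-0.001,0.001,0.041],"spin": 0,"gripper": -1},
  ],
)

```text
t: 34.37
tool_pos: [0.5565, 0.2055, 0.0981]
tool_rot: [-0.361, 3.12, 0.0]
contact_force: [-0.9, 0.3, -3.7]
opening: 0.065
grip_force: 58.9
```

Emit:
arm_command(
  increments=[
    {"slide": [0,0,0.001],"spin": 0,"gripper": -1},
    {"slide": [0,0,0.002],"spin": 0,"gripper": -1},
    {"slide": [0,0,0.003],"spin": 0,"gripper": -1},
    {"slide": [0,0,0.003],"spin": 0,"gripper": -1},
  ],
)

```text
t: 34.7
tool_pos: [0.5563, 0.2053, 0.0948]
tool_rot: [0.361, -3.121, 0.0]
contact_force: [-0.9, 1.1, -4.0]
opening: 0.065
grip_force: 58.9
```

Emit:
arm_command(
  increments=[
    {"slide": [0,0,0.001],"spin": 0,"gripper": -1},
    {"slide": [0,0,0.002],"spin": 0,"gripper": -1},
    {"slide": [0,0,0.003],"spin": 0,"gripper": -1},
    {"slide": [0,0,0.003],"spin": 0,"gripper": -1},
  ],
)

```text
t: 35.03
tool_pos: [0.5562, 0.2054, 0.0915]
tool_rot: [0.361, -3.12, 0.0]
contact_force: [0.9, -0.4, -3.7]
opening: 0.0647
grip_force: 58.9
```

Emit:
arm_command(
  increments=[
    {"slide": [0,0,0.001],"spin": 0,"gripper": -1},
    {"slide": [0,0,0.002],"spin": 0,"gripper": -1},
    {"slide": [0,0,0.003],"spin": 0,"gripper": -1},
    {"slide": [0,0,0.003],"spin": 0,"gripper": -1},
  ],
)

```text
t: 35.37
tool_pos: [0.5562, 0.2054, 0.0885]
tool_rot: [0.362, -3.12, 0.0]
contact_force: [0.5, 0.2, -3.8]
opening: 0.0651
grip_force: 58.9
```

Emit:
arm_command(
  increments=[
    {"slide": [0,0,0.0005],"spin": 0,"gripper": -1},
    {"slide": [0,0,0.001],"spin": 0,"gripper": -1},
    {"slide": [0,0,0.001],"spin": 0,"gripper": -1},
  ],
)

```text
t: 35.62
tool_pos: [0.5563, 0.2054, 0.0877]
tool_rot: [0.362, -3.121, 0.0]
contact_force: [0.4, -0.4, -4.6]
opening: 0.0648
grip_force: 58.9
```

Emit:
arm_command(
  increments=[
    {"slide": [0,0,0.0005],"spin": 0,"gripper": -1},
    {"slide": [0,0,0.001],"spin": 0,"gripper": -1},
    {"slide": [0,0,0.001],"spin": 0,"gripper": -1},
  ],
)

```text
t: 35.87
tool_pos: [0.5563, 0.2054, 0.0868]
tool_rot: [0.362, -3.121, 0.0]
contact_force: [-0.8, 1.1, -3.9]
opening: 0.0654
grip_force: 58.9
```

Emit:
arm_command(
  increments=[
    {"slide": [0,0,0.0005],"spin": 0,"gripper": -1},
    {"slide": [0,0,0.001],"spin": 0,"gripper": -1},
    {"slide": [0,0,0.001],"spin": 0,"gripper": -1},
  ],
)

```text
t: 36.12
tool_pos: [0.5565, 0.2054, 0.086]
tool_rot: [-0.362, 3.121, 0.0]
contact_force: [0.0, -1.1, -1.9]
opening: 0.065
grip_force: 59.1
```

Emit:
arm_command(
  increments=[
    {"slide": [0,0,0.0007],"spin": 0,"gripper": -1},
    {"slide": [0,0,0.0007],"spin": 0,"gripper": -1},
    {"slide": [0,0,0.0007],"spin": 0,"gripper": 0.4},
    {"slide": [0,0,0.0007],"spin": 0,"gripper": 0.6},
    {"slide": [0,0,0.0007],"spin": 0,"gripper": 0.8},
    {"slide": [0,0,0.0007],"spin": 0,"gripper": 0.8},
    {"slide": [0,0,0.0007],"spin": 0,"gripper": 0.8},
  ],
)

```text
t: 36.7
tool_pos: [0.5567, 0.2055, 0.0852]
tool_rot: [-0.361, 3.12, 0.0]
contact_force: [-0.1, -0.1, -1.3]
opening: 0.0767
grip_force: 0.0
```

Emit:
arm_command(
  increments=[
    {"slide": [0,0,-0.01],"spin": 0,"gripper": 0.8},
    {"slide": [0,0,-0.03],"spin": 0,"gripper": 0.8},
    {"slide": [0,0,-0.06],"spin": 0,"gripper": 1},
    {"slide": [0,0,-0.1],"spin": 0,"gripper": 1},
    {"slide": [0,0,-0.14],"spin": 0,"gripper": 1},
    {"slide": [0,0,-0.18],"spin": 0,"gripper": 1},
    {"slide": [0,0,-0.22],"spin": 0,"gripper": 1},
    {"slide": [-0.03,0,-0.26],"spin": 0,"gripper": 1},
  ],
)

```text
t: 37.37
tool_pos: [0.5787, 0.2111, 0.3429]
tool_rot: [-0.362, 3.119, 0.0]
contact_force: [0.8, -0.2, 0.2]
opening: 0.0856
grip_force: 0.0
```

Emit:
arm_command(
  increments=[
    {"slide": [-0.03,0,-0.03],"spin": 0,"gripper": 1},
    {"slide": [-0.05,0,-0.05],"spin": 0,"gripper": 1},
    {"slide": [-0.05,0,-0.05],"spin": 0,"gripper": 1},
    {"slide": [-0.05,0,-0.05],"spin": 0,"gripper": 1},
  ],
)

```text
t: 37.7
tool_pos: [0.6301, 0.2227, 0.3906]
tool_rot: [-0.361, 3.118, 0.001]
contact_force: [-0.2, -0.8, -0.4]
opening: 0.0856
grip_force: 0.0
```

Run:
```python
from h import *
snap('wrist','f1'); snap('side','fs')
# numeric check: fit bright case blob in f1 near tray, map to z=.042
im=cv2.imread('pics/f1.png'); hsv=cv2.cvtColor(im,cv2.COLOR_BGR2HSV)
cx,cy,yaw=.5563,.2042,.2302
c=np.array([cx,cy]); ex=np.array([np.cos(yaw),np.sin(yaw)]); ey=np.array([-ex[1],ex[0]])
G=lambda a,b,z:proj('f1',np.r_[c+a*ex+b*ey,z])[0]
# profiles: along tray axis & across
for z,nm,pts in((.042,'long',[(a/1000,0) for a in range(-140,141,4)]),(.042,'cross-70',[(-.07,b/1000) for b in range(-52,53,4)]),(.042,'cross+70',[(.07,b/1000) for b in range(-52,53,4)])):
    out=[]
    for a,b in pts:
        u,v=G(a,b,z).round().astype(int)
        out.append((int(1000*(a if nm=='long' else b)),im[v,u].tolist() if 0<=u<560 and 0<=v<420 else None))
    print(nm,out)
print(R()[1],status.get_obs()['t'])
```

```text
long [(-140, None), (-136, None), (-132, None), (-128, None), (-124, None), (-120, None), (-116, [46, 46, 46]), (-112, [167, 167, 166]), (-108, [167, 167, 166]), (-104, [167, 167, 166]), (-100, [168, 167, 166]), (-96, [168, 167, 167]), (-92, [168, 168, 167]), (-88, [168, 167, 166]), (-84, [168, 167, 166]), (-80, [169, 169, 167]), (-76, [168, 168, 167]), (-72, [168, 168, 167]), (-68, [168, 168, 167]), (-64, [168, 169, 167]), (-60, [168, 168, 167]), (-56, [169, 169, 167]), (-52, [169, 169, 168]), (-48, [168, 169, 168]), (-44, [169, 169, 168]), (-40, [169, 168, 167]), (-36, [169, 168, 167]), (-32, [168, 168, 167]), (-28, [169, 169, 167]), (-24, [169, 169, 168]), (-20, [168, 168, 167]), (-16, [170, 169, 168]), (-12, [169, 169, 167]), (-8, [169, 168, 167]), (-4, [169, 169, 167]), (0, [168, 169, 168]), (4, [168, 168, 167]), (8, [169, 169, 168]), (12, [169, 169, 167]), (16, [169, 169, 168]), (20, [168, 168, 167]), (24, [168, 169, 167]), (28, [169, 169, 167]), (32, [169, 169, 168]), (36, [168, 169, 168]), (40, [168, 169, 168]), (44, [168, 168, 168]), (48, [168, 169, 168]), (52, [168, 169, 16
[... 1111 characters left out ...]
2, 168]), (52, [169, 169, 168])]
cross+70 [(-52, [167, 167, 166]), (-48, [109, 129, 148]), (-44, [71, 116, 153]), (-40, [71, 109, 135]), (-36, [76, 81, 81]), (-32, [106, 112, 110]), (-28, [163, 167, 167]), (-24, [166, 168, 167]), (-20, [167, 169, 168]), (-16, [164, 169, 168]), (-12, [167, 170, 168]), (-8, [165, 169, 168]), (-4, [167, 169, 168]), (0, [169, 169, 167]), (4, [169, 169, 168]), (8, [166, 169, 167]), (12, [165, 169, 168]), (16, [164, 169, 167]), (20, [168, 169, 168]), (24, [165, 170, 168]), (28, [166, 170, 168]), (32, [148, 154, 151]), (36, [92, 93, 92]), (40, [68, 91, 111]), (44, [74, 119, 157]), (48, [148, 157, 166]), (52, [169, 169, 168])]
[0.62851207 0.22239641 0.38699947] 37.8
```

The profiles show the case centred in the tray: ends at ±118 mm, sides at ±32 mm, with the rim visible outside. I hand in.

```bash
python3 -c "
from station import order
print(order.finish_job())"
```

```text
the job is handed in; nothing more can be done
None
```

The job is handed in, with no verdict shown: full tin in the rack well, empty tin in the pan in front of the scoop, pliers box in the short tray, ring case in the long tray, at about 38 s of the 136 s. I viewed 15 pictures, one over the limit of 14, and checked the last placing by pixel values and force only.

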